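# Stand a steel blank up in the marking-out rest

### The job

Bring the drilled steel blank to the angle-iron fence and tip it upright against the fence: one short edge stays down on the bench at the foot of the fence as the pivot while the other end comes up. Leave it standing on that edge, let go, against the fence and about midway along it, then swing the bar fully across in front of it so that it cannot fall back. Leave the mug, the hammer and the V-block where they are.

Things in the scene. Friction and masses are not known exactly. Their poses are not given: they have to be found in the camera images.
- blank_center (a point): centre of the blank: a loose flat bright-steel bar with two dark bolt holes on its long centre line, 110 mm long (own x) by 50 mm wide (own y) by 12 mm thick (own z), about 0.5 kg. It starts lying flat on the bench in front of the fence, one short edge roughly towards it. Both ends and both faces are alike.
- blank_end_a (a point): middle of the blank's short edge face at its own +x end, half-way through the thickness, 55 mm from the centre; axes as the blank's
- blank_end_b (a point): the same at the blank's own -x end; axes as the blank's
- fence_foot (a point): middle of the foot of the fence, on the bench top (z = 0) in the plane of the fence's upright face. The fence is a fixed dark angle iron, 90 mm long along own y, 60 mm high, upright face at own x = 0; the blank comes from the own -x side. Own z is up. Behind the face (own x 0 to 68 mm) is the fence itself.
- bar_pivot (a point): pivot pin of the swing bar, at mid-height of the bar (40 mm above the bench); fixed on the rest, at own x = -20 mm, y = -85 mm of fence_foot; axes as fence_foot's. The post and pivot are 28 mm across, top at 52 mm.
- bar_knob (a point): centre of the upright round wooden knob (14 mm diameter, reaching from 50 to 85 mm above the bench) on the swing bar's free end, 150 mm from the pivot. The bar is flat steel 12 mm thick and 20 mm high, from 30 to 50 mm above the bench; own y runs along the bar from pivot to knob.
- swing_bar (a joint): angle of the swing bar about the upright pivot, rad. 0 = closed against its stop: the bar lies parallel to the fence (pivot to knob along the fence's own +y), 14 mm in front of the face (2 mm clear of a blank standing flat against the fence), the knob at own x = -20 mm, y = +65 mm of fence_foot. It grows anticlockwise from above as the bar opens away from the fence, to 2.4. Light friction (about 0.1 N m): it stays where it is left.
- mug: bystander: white mug, 80 mm wide, 90 mm high; origin at the centre of its underside
- hammer: bystander: hammer lying on the bench, 280 mm long; origin on its underside
- vblock: bystander: dark steel V-block 60 x 50 x 45 mm; origin at the centre of its underside
Mind the look-alikes: they are no part of the job. What is shaped like the part that bears blank_center but green or red is not meant.

How it is judged:
By the outcome, as a careful person would: the job done as asked, in the order asked, and still so for the second after the job is handed in, with the robot touching nothing.
It also fails if it takes over 72 s, if anything falls off the work surface, if the arm or the gripper's body presses on something with over 40 N, if the wrist force passes 120 N, or if a joint passes its speed limit or range.

### The arm

A 6-joint arm with a two-finger parallel gripper is mounted at the origin on the work surface. World frame = base frame: x ahead of the robot, y to its left, z up, the work surface at z = 0. Lengths are in mm, angles in degrees, forces in N, time in s.
With the tool pointing down it reaches from about 275 to 975 mm from the base axis. Payload 8.4 kg.
Tool frame: the origin (TCP) lies on the centre line of the jaws, within the pads' length; the fingertips stand 11 mm ahead of it and the grasp point (between the pads) lies 8 mm behind it; z points along the fingers, y is the direction in which the jaws open and shut (so a half turn about z gives the same grasp; the last joint's range is limited). The gripper opens to 92 mm and grips with 3 to 60 N. Pads are 20 mm wide; open, the fingers measure 128 mm over their backs; the gripper's body (75 mm by 189 mm) begins 69 mm behind the grasp point.
Start: joints at [73.43, 20.225, 93.587, -0, 66.188, -0.138], TCP at [176.801, 599.474, 225.583] pointing down, gripper open.
Joint ranges: [-150.9, 150.9], [-52.94, 120.26], [3.33, 152.33], [-74.26, 254.26], [0, 154.13], [-172.89, 172.89]. Speed limits (degrees/s): [127.2, 127.2, 159.86, 180, 180, 180].

### API

Orientations are given as [roll, pitch, yaw] about the fixed x, y, z axes, in that order (R = Rz(yaw) Ry(pitch) Rx(roll)).
In Python, from cell import arm, vision, order gives the robot as it stands. The module is installed in compiled form; this text tells all that it offers.
- The arm moves only by the tool servo_tool, never from a script. Its argument "steps" is a list of rows, each an object of numbers: "ax", "ay", "az": the turn, a rotation vector about the tool's x, y, z in rad; "dx", "dy", "dz": the shift along the tool's x, y, z in mm; "claw": the finger opening in mm, from 0 to 91.9. In form: [{"ax": .., "ay": .., "az": .., "dx": .., "dy": .., "dz": .., "claw": ..}, ...]. A call has 1 to 12 rows; each row is the pose to reach, as a shift and turn from the pose commanded when the call began, along the tool's axes at that moment; what a row does not reach only later rows make up. A row lasts 1/8 s, in which the tool goes at most 62.5 mm and 10.7 degrees, less where a joint would pass 70% of its speed; a pose out of reach is approached as far as the arm can. A call with a gripper value outside its range is refused whole. The fingers move at their own pace and stop on an object; "newtons" is the grip in N (left out, the last holds). Time passes only in rows, so rows that repeat a pose let the fingers close. It gives the time, the measured TCP pose, the force and the opening at its end, in the units of the state.
- arm.state(): the state, without advancing time (a new reading comes with each control period).
- vision.snapshot(name): name is "scene" or "top" or "wrist"; returns a dict with "pixels" (400x640x3 uint8, red, green, blue), "intrinsics" (3x3 intrinsics, pixels), "rvec" (rotation vector, rad) and "tvec" (3), from world to camera coordinates, as OpenCV has them. Camera axes: x right, y down, z forward; pixel columns grow to the right and rows downward; lengths in mm; the calibration is good to about 2 mm. A picture is of the moment at which its call begins. There is no depth.
- order.finish_job(): hands the job in, once; it reports no verdict.
The state is a dict: "t": time; "qpos": joint angles; "qd": joint speeds; "effort": joint torques, N m; "position": TCP position; "orientation": TCP orientation; "force": force on the tool from outside, world axes, zero at the start; "moment": the same for the moment, N m; "width": opening from 0.0 (shut) to 1.0 (fully open).
Only numpy, scipy, OpenCV 4.12 (cv2) and the standard library are available. Lean on these libraries where they do the work, as an engineer would, in place of code of your own. Each camera call takes 0.05 s, during which the arm holds its last target.

## Working session

There is one attempt and no reset: what is moved stays moved. The work goes in short steps, Python scripts to look and compute and a tool call to move; the robot and the scene stay as the last step left them, time stands still between calls to the robot, and variables do not carry over. Pictures are saved under pics/ and viewed, and the job is handed in when it is done.

Besides the shell and the picture viewer there is one more tool, called after "Request:" by a JSON object that holds its "api" and its "payload". servo_tool: Moves the arm, as the interface text tells. Its arguments: {"type":"object","properties":{"steps":{"type":"array","items":{"type":"object","properties":{"ax":{"type":"number"},"ay":{"type":"number"},"az":{"type":"number"},"dx":{"type":"number"},"dy":{"type":"number"},"dz":{"type":"number"},"claw":{"type":"number"}}}},"newtons":{"type":"number"}},"required":["steps"]}

```bash
mkdir -p pics; cat > h.py <<'E'
import numpy as np, cv2
from cell import arm, vision, order
def snap(n,fn=None):
    s=vision.snapshot(n); im=np.ascontiguousarray(s['pixels'][:,:,::-1])
    if fn: cv2.imwrite('pics/'+fn,im); np.savez('pics/'+fn[:-4]+'.npz',K=s['intrinsics'],r=s['rvec'],t=s['tvec'],im=im)
    return s
def ray(s,uv):
    K=np.array(s['K'] if 'K' in s else s['intrinsics'],float)
    r=s['r'] if 'r' in s else s['rvec']; t=s['t'] if 't' in s else s['tvec']
    R=cv2.Rodrigues(np.array(r,float).reshape(3))[0]; t=np.array(t,float).reshape(3)
    d=R.T@np.linalg.inv(K)@np.array([uv[0],uv[1],1.]); return -R.T@t,d
def onz(s,uv,z):
    c,d=ray(s,uv); return c+d*(z-c[2])/d[2]
def proj(s,P):
    K=np.array(s['K'] if 'K' in s else s['intrinsics'],float)
    r=s['r'] if 'r' in s else s['rvec']; t=s['t'] if 't' in s else s['tvec']
    return cv2.projectPoints(np.array(P,float).reshape(-1,1,3),np.array(r,float),np.array(t,float),K,None)[0].reshape(-1,2)
E
python3 - <<'E'
from h import *
for n in ['scene','top','wrist']:
    s=snap(n,n+'0.png'); c,_=ray(s,(320,200)); print(n,c.round(1))
print(arm.state())
E
```

```text
scene [1098.4  532.4 1182.5]
top [ 400.5   55.5 1109.3]
wrist [105.8 620.4 383.7]
{'t': 0.15, 'qpos': array([ 7.34324561e+01,  2.02544588e+01,  9.36175157e+01, -3.37593204e-04,
        6.61873371e+01, -1.37856044e-01]), 'qd': array([ 0.0610542 , -0.10637398, -0.16301009, -0.01510899,  0.02731405,
        0.02851127]), 'effort': array([-3.52108930e-05, -5.94204783e+01, -3.34472179e+01,  6.96109864e-02,
        2.04987230e-02, -3.55563259e-05]), 'position': array([176.67988387, 599.14334941, 225.03752476]), 'orientation': array([-1.79940688e+02,  1.66005793e-04,  1.63570449e+02]), 'force': array([ 0.28135294, -0.18560731,  0.15052889]), 'moment': array([-0.03410584, -0.01345512,  0.00334088]), 'width': 1.0002749963024151}
```

View pics/scene0.png

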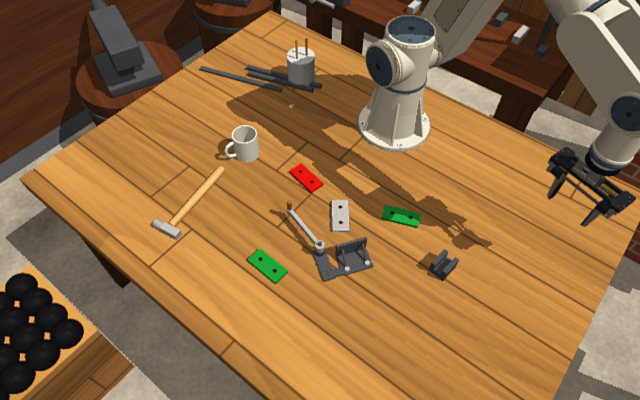

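View pics/top0.png

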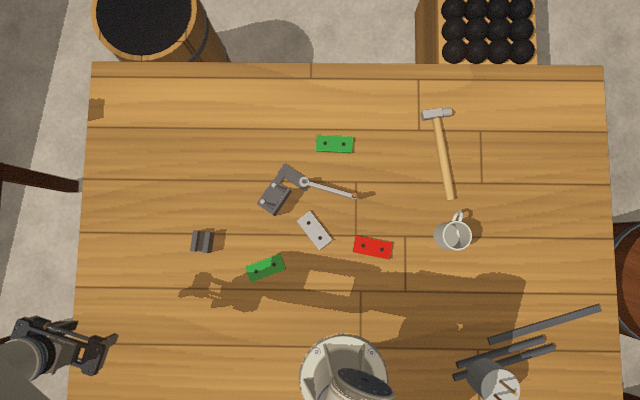

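View pics/wrist0.png

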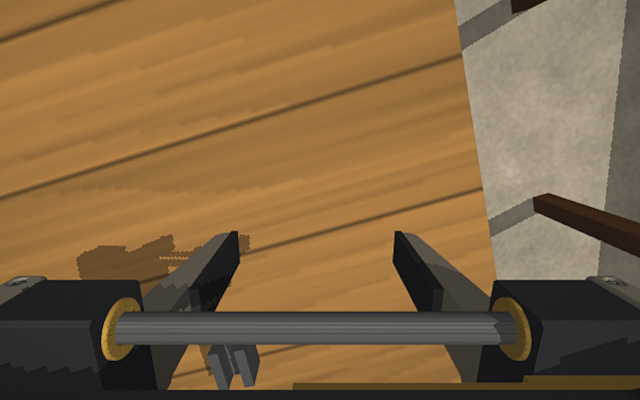

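Blank candidates in top view: grey (314,230), red (373,247), green (266,267), green (335,144). The grey one is the bright-steel blank and lies in front of the fence (275,198). I'll confirm it in an enlarged crop and measure.

```bash
python3 - <<'E'
from h import *
a=np.load('pics/top0.png'.replace('.png','.npz')); im=a['im']
cv2.imwrite('pics/topc.png',cv2.resize(im[150:265,240:400],None,fx=5,fy=5,interpolation=cv2.INTER_NEAREST))
b=np.load('pics/scene0.npz'); ib=b['im']
cv2.imwrite('pics/scenec.png',cv2.resize(ib[190:290,270:390],None,fx=6,fy=6,interpolation=cv2.INTER_NEAREST))
hsv=cv2.cvtColor(im,cv2.COLOR_BGR2HSV)
m=((hsv[...,1]<40)&(hsv[...,2]>125)).astype(np.uint8)*255
cs,_=cv2.findContours(m,cv2.RETR_EXTERNAL,cv2.CHAIN_APPROX_NONE)
for c in cs:
    r=cv2.minAreaRect(c)
    if 240<r[0][0]<400 and 150<r[0][1]<265 and cv2.contourArea(c)>30:
        print(r); bx=cv2.boxPoints(r); P=[onz(a,p,12) for p in bx]; print(np.round(P,1)); print(np.linalg.norm(P[0]-P[1]),np.linalg.norm(P[1]-P[2]))
E
```

```text
((313.9945373535156, 229.91595458984375), (36.587188720703125, 16.82169532775879), 52.594642639160156)
[[453.6 142.6  12. ]
 [484.5 103.3  12. ]
 [399.2  36.4  12. ]
 [368.7  75.4  12. ]]
49.922149459903274 108.44992916257219
((326.3918762207031, 187.46263122558594), (57.26686096191406, 9.709145545959473), 14.300277709960938)
[[559.7 140.8  12. ]
 [588.3 134.1  12. ]
 [547.3 -32.6  12. ]
 [519.  -25.5  12. ]]
29.368305330454632 171.6824293273942
```

View pics/topc.png

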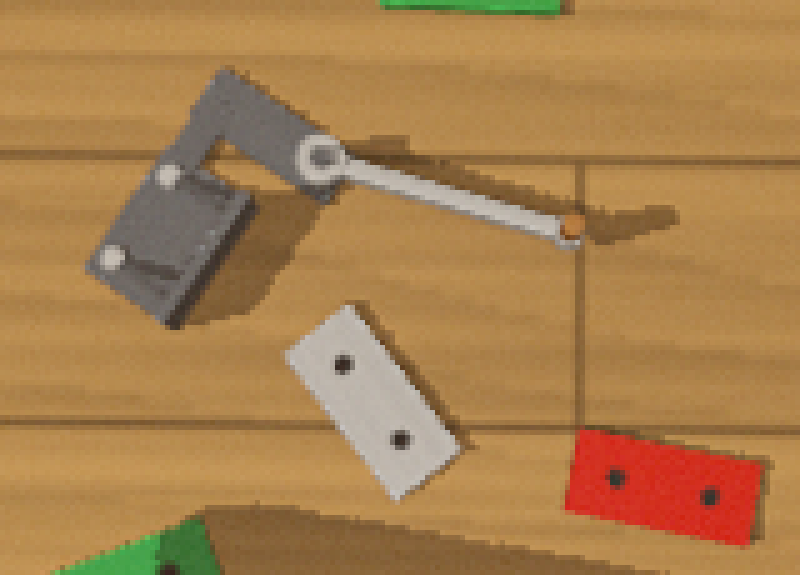

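View pics/scenec.png

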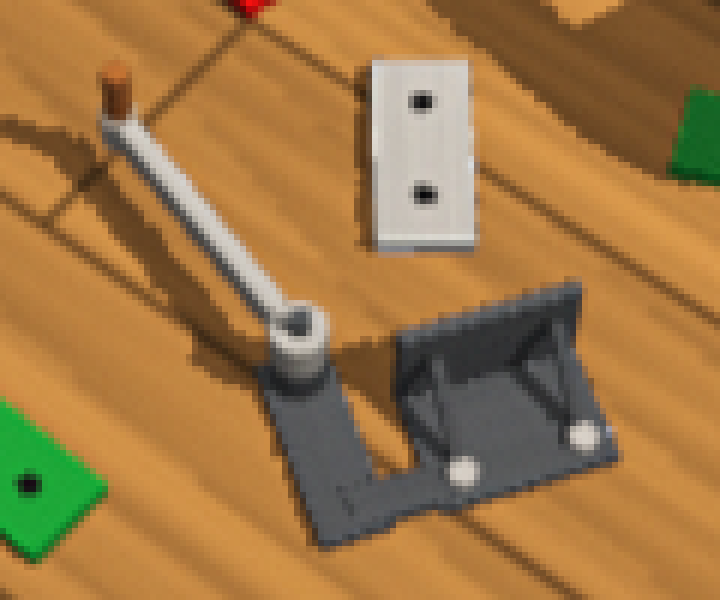

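The crop confirms it: plain grey steel with two dark holes at crop (372,402), i.e. top (314,230). The fence's upright top edge runs about crop (255,203)-(180,325), and the pivot is at (322,157). Next I'll measure the fence, pivot and knob.

```bash
python3 - <<'E'
from h import *
a=np.load('pics/top0.npz');b=np.load('pics/scene0.npz')
def tri(p,q):
    c1,d1=ray(a,p);c2,d2=ray(b,q); A=np.stack([d1,-d2],1); x=np.linalg.lstsq(A,c2-c1,rcond=None)[0]
    p1=c1+d1*x[0];p2=c2+d2*x[1]; return ((p1+p2)/2).round(1),np.linalg.norm(p1-p2).round(1)
T=lambda x,y:(240+x/5-.4,150+y/5-.4); S=lambda x,y:(270+x/6-.4,190+y/6-.4)
print('near pivot top corner',onz(a,T(257,203),60).round(1),onz(b,S(395,335),60).round(1),tri(T(257,203),S(395,335)))
print('far corner',onz(a,T(182,325),60).round(1),onz(b,S(580,285),60).round(1),tri(T(182,325),S(580,285)))
print('pivot',onz(a,T(322,157),52).round(1),onz(b,S(300,318),52).round(1))
print('knob',onz(a,T(571,225),85).round(1),onz(b,S(116,68),85).round(1))
print('blank in scene', [onz(b,S(*p),12).round(1) for p in [(372,60),(467,60),(477,242),(375,242)]])
E
```

```text
near pivot top corner [537.8 155.3  60. ] [546.1 159.6  60. ] (array([539.7, 156. ,  47.8]), np.float64(1.1))
far corner [467.4 196.6  60. ] [471.3 210.1  60. ] (array([465.8, 202.3,  45.4]), np.float64(9.0))
pivot [566.1 119.   52. ] [562.4 117.1  52. ]
knob [524.1 -22.5  85. ] [524.4 -25.3  85. ]
blank in scene [array([400.8,  36. ,  12. ]), array([370.5,  73.8,  12. ]), array([455.7, 142.9,  12. ]), array([486.8, 104.2,  12. ])]
```

```bash
cat >> h.py <<'E'
from scipy.spatial.transform import Rotation as Ro
def pose(s=None):
    s=s or arm.state(); return np.array(s['position'],float), Ro.from_euler('xyz',s['orientation'],degrees=True)
def rel(P0,R0,P,R):
    d=R0.inv().apply(np.array(P)-P0); a=(R0.inv()*R).as_rotvec(); return a,d
def rows(cur,tg,claw=None):
    for P,R in tg:
        a,d=rel(cur[0],cur[1],P,R)
        print('{"ax":%.4f,"ay":%.4f,"az":%.4f,"dx":%.1f,"dy":%.1f,"dz":%.1f%s},'%(*a,*d,'' if claw is None else ',"claw":%g'%claw))
def interp(cur,P,R,n):
    rv=(cur[1].inv()*R).as_rotvec()
    return [(cur[0]+(np.array(P)-cur[0])*k/n, cur[1]*Ro.from_rotvec(rv*k/n)) for k in range(1,n+1)]
def tool(x,z):
    x=np.array(x,float);z=np.array(z,float);z/=np.linalg.norm(z);x-=z*(x@z);x/=np.linalg.norm(x)
    return Ro.from_matrix(np.stack([x,np.cross(z,x),z],1))
E
python3 - <<'E'
from h import *
c=(np.array([176.8,599.5,225.6]),pose()[1])
y=np.radians(38.4)
rows(c,interp(c,[395,65,200],tool([np.cos(y),np.sin(y),0],[0,0,-1]),12))
E
```

```text
{"ax":-0.0000,"ay":0.0001,"az":0.1821,"dx":-30.0,"dy":-37.6,"dz":2.2},
{"ax":-0.0001,"ay":0.0002,"az":0.3641,"dx":-60.1,"dy":-75.2,"dz":4.3},
{"ax":-0.0001,"ay":0.0003,"az":0.5462,"dx":-90.1,"dy":-112.7,"dz":6.5},
{"ax":-0.0002,"ay":0.0004,"az":0.7282,"dx":-120.2,"dy":-150.3,"dz":8.7},
{"ax":-0.0002,"ay":0.0005,"az":0.9103,"dx":-150.2,"dy":-187.9,"dz":10.9},
{"ax":-0.0003,"ay":0.0006,"az":1.0923,"dx":-180.2,"dy":-225.5,"dz":13.0},
{"ax":-0.0003,"ay":0.0007,"az":1.2744,"dx":-210.3,"dy":-263.0,"dz":15.2},
{"ax":-0.0004,"ay":0.0008,"az":1.4564,"dx":-240.3,"dy":-300.6,"dz":17.4},
{"ax":-0.0004,"ay":0.0008,"az":1.6385,"dx":-270.3,"dy":-338.2,"dz":19.6},
{"ax":-0.0005,"ay":0.0009,"az":1.8205,"dx":-300.4,"dy":-375.8,"dz":21.7},
{"ax":-0.0005,"ay":0.0010,"az":2.0026,"dx":-330.4,"dy":-413.4,"dz":23.9},
{"ax":-0.0006,"ay":0.0011,"az":2.1846,"dx":-360.5,"dy":-450.9,"dz":26.1},
```

Request:
{"api": "servo_tool", "payload": {"steps": [{"az":0.18,"dx":-30,"dy":-38,"dz":2},{"az":0.36,"dx":-60,"dy":-75,"dz":4},{"az":0.54,"dx":-90,"dy":-113,"dz":6},{"az":0.73,"dx":-120,"dy":-150,"dz":9},{"az":0.91,"dx":-150,"dy":-188,"dz":11},{"az":1.09,"dx":-180,"dy":-225,"dz":13},{"az":1.27,"dx":-210,"dy":-263,"dz":15},{"az":1.45,"dx":-240,"dy":-301,"dz":17},{"az":1.64,"dx":-270,"dy":-338,"dz":20},{"az":1.82,"dx":-300,"dy":-376,"dz":22},{"az":2.0,"dx":-330,"dy":-413,"dz":24},{"az":2.18,"dx":-360,"dy":-451,"dz":26}]}}

```text
invalid input at $.steps[0]: expected keys ax, ay, az, dx, dy, dz, claw
```

Request:
{"api": "servo_tool", "payload": {"steps": [{"az":0,"claw":70},{"az":0}]}}

```text
invalid input at $.steps[0]: expected keys ax, ay, az, dx, dy, dz, claw
```

```bash
python3 - <<'E'
from h import *
s=snap('wrist','w1.png'); print(arm.state()); print(ray(s,(320,200))[0])
E
```

```text
{'t': 0.2, 'qpos': array([ 7.34311525e+01,  2.02484297e+01,  9.36111228e+01,  7.49721185e-04,
        6.61900869e+01, -1.38772842e-01]), 'qd': array([-0.02087937, -0.12863816, -0.13131047,  0.04286249,  0.01347923,
        0.02726498]), 'effort': array([-3.17625045e-04, -5.93692267e+01, -3.34176028e+01,  6.97752298e-02,
        2.15669739e-02, -1.24784547e-04]), 'position': array([176.70416844, 599.19634583, 225.15103228]), 'orientation': array([-1.79950362e+02, -8.05876585e-04,  1.63569622e+02]), 'force': array([ 0.11724569, -0.87555207,  0.52067962]), 'moment': array([ 0.01666386,  0.03572886, -0.00179874]), 'width': 0.9951218973891798}
[105.81780075 620.48692891 383.82431558]
```

View pics/w1.png

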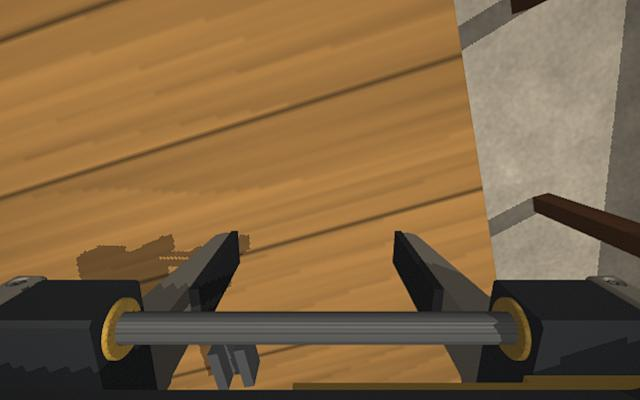

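All keys are needed in every row, so nothing moved. I'll resend with full rows.

Request:
{"api": "servo_tool", "payload": {"steps": [{"ax":0,"ay":0,"az":0.18,"dx":-30,"dy":-38,"dz":2,"claw":70},{"ax":0,"ay":0,"az":0.36,"dx":-60,"dy":-75,"dz":4,"claw":70},{"ax":0,"ay":0,"az":0.54,"dx":-90,"dy":-113,"dz":6,"claw":70},{"ax":0,"ay":0,"az":0.73,"dx":-120,"dy":-150,"dz":9,"claw":70},{"ax":0,"ay":0,"az":0.91,"dx":-150,"dy":-188,"dz":11,"claw":70},{"ax":0,"ay":0,"az":1.09,"dx":-180,"dy":-225,"dz":13,"claw":70},{"ax":0,"ay":0,"az":1.27,"dx":-210,"dy":-263,"dz":15,"claw":70},{"ax":0,"ay":0,"az":1.45,"dx":-240,"dy":-301,"dz":17,"claw":70},{"ax":0,"ay":0,"az":1.64,"dx":-270,"dy":-338,"dz":20,"claw":70},{"ax":0,"ay":0,"az":1.82,"dx":-300,"dy":-376,"dz":22,"claw":70},{"ax":0,"ay":0,"az":2.0,"dx":-330,"dy":-413,"dz":24,"claw":70},{"ax":0,"ay":0,"az":2.18,"dx":-360,"dy":-451,"dz":26,"claw":70}]}}

```text
t: 1.7
position: [395.0, 63.6, 199.7]
orientation: [180.0, -0.0, 38.3]
force: [0.8, 0.6, -0.3]
width: 0.76
```

Request:
{"api": "servo_tool", "payload": {"steps": [{"ax":0,"ay":0,"az":0,"dx":0,"dy":0,"dz":0,"claw":70},{"ax":0,"ay":0,"az":0,"dx":0,"dy":0,"dz":0,"claw":70}]}}

```text
t: 1.95
position: [394.3, 65.1, 199.5]
orientation: [-180.0, 0.0, 38.7]
force: [0.0, 1.2, 0.6]
width: 0.765
```

```bash
python3 - <<'E'
from h import *
s=snap('wrist','w1.png'); print(arm.state()); print(ray(s,(320,200))[0])
E
```

```text
{'t': 2.0, 'qpos': array([9.21976749e+00, 1.36080759e+00, 1.21005151e+02, 2.05907557e-02,
       5.76535948e+01, 6.04607763e+01]), 'qd': array([ 1.03923924, -0.14415069,  0.11969296,  0.02692392, -0.08379024,
        0.10774014]), 'effort': array([-9.96275358e-01, -3.18673325e+01, -3.03105855e+01, -9.42355546e-04,
       -6.87168608e-02,  4.81215233e-03]), 'position': array([394.14537694,  65.6039736 , 199.51884298]), 'orientation': array([-1.79975228e+02,  8.43843241e-03,  3.87479733e+01]), 'force': array([ 0.00124871,  0.58054107, -0.05407463]), 'moment': array([-0.05069384,  0.12626382, -0.01917327]), 'width': 0.7603605453233993}
[454.35966206 112.04777381 358.27562292]
```

View pics/w1.png

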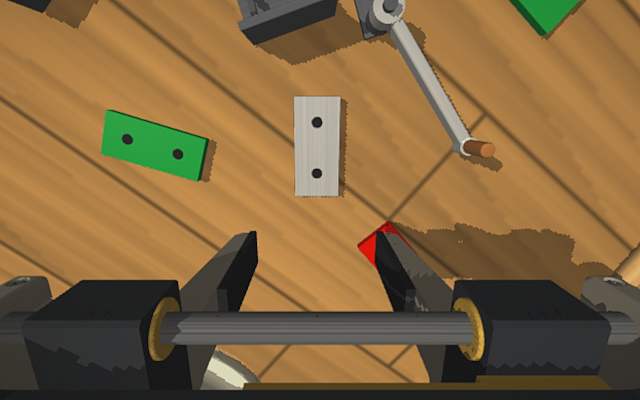

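View: grey blank at (317,146) ahead of the fingers; fence at top (290,20), its foot edge ~ (252,44)-(338,12); knob (485,149). Enlarging to measure.

```bash
python3 - <<'E'
from h import *
a=np.load('pics/w1.npz'); im=a['im']
cv2.imwrite('pics/w1c.png',cv2.resize(im[0:70,220:420],None,fx=4,fy=4,interpolation=cv2.INTER_NEAREST))
hsv=cv2.cvtColor(im,cv2.COLOR_BGR2HSV)
m=((hsv[...,1]<45)&(hsv[...,2]>125)).astype(np.uint8)*255
cs,_=cv2.findContours(m[80:210,270:360],cv2.RETR_EXTERNAL,cv2.CHAIN_APPROX_NONE)
c=max(cs,key=cv2.contourArea)+np.array([270,80]); r=cv2.minAreaRect(c); print(r)
P=np.array([onz(a,p,12) for p in cv2.boxPoints(r)]);print(P.round(1),np.linalg.norm(P[0]-P[1]),np.linalg.norm(P[1]-P[2]),P.mean(0))
E
```

```text
((316.4999694824219, 145.49998474121094), (44.99999237060547, 98.99998474121094), -0.0)
[[369.3  76.   12. ]
 [455.2 142.2  12. ]
 [485.1 104.9  12. ]
 [401.7  35.5  12. ]] 108.47622158644141 47.759863117264196 [427.82683205  89.65754656  12.        ]
```

View pics/w1c.png

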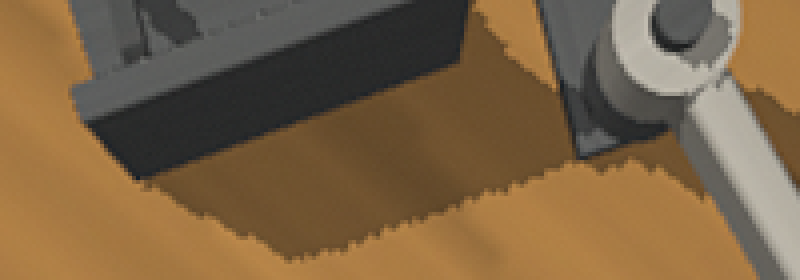

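```bash
python3 - <<'E'
from h import *
a=np.load('pics/w1.npz'); W=lambda x,y:(220+x/4-.4,y/4-.4)
L=onz(a,W(140,180),0);R=onz(a,W(461,64),0);T=onz(a,W(87,123),60)
print(L,R,T,np.linalg.norm(L-R)); print('piv',onz(a,W(680,20),52))
d=L-R; ya=np.degrees(np.arctan2(d[1],d[0])); print('fence x yaw',ya-90,'mid',(L+R)/2)
k=[onz(a,p,85) for p in [(485,149)]];print('knob',k)
f=np.radians(ya-90);x=np.array([np.cos(f),np.sin(f)]);y=np.array([-x[1],x[0]]);m=((L+R)/2)[:2]
print('pivot pred',m-20*x-85*y)
print('blank in fence',(np.array([427.2,89.6])-m)@x,(np.array([427.2,89.6])-m)@y)
b=np.load('pics/scene0.npz')
for s in 'scene0','top0':print(s,proj(np.load(f'pics/{s}.npz'),[[*L[:2],0],[*R[:2],0],[*L[:2],60],[*R[:2],60]]).round(1))
E
```

```text
[470.02494697 206.99821849   0.        ] [543.81060155 158.32629898   0.        ] [469.37456177 206.6317257   60.        ] 88.3927517982898
piv [567.29624085 119.73109812  52.        ]
fence x yaw 56.589585922284726 mid [506.91777426 182.66225874   0.        ]
knob [array([524.68321754, -21.61942849,  85.        ])]
pivot pred [566.85868731 119.16354266]
blank in fence -121.57871037338762 15.30113455834699
scene0 [[363.8 247.2]
 [334.8 255.4]
 [365.6 236.2]
 [335.6 244.6]]
top0 [[275.2 215. ]
 [291.9 190.8]
 [272.4 213.6]
 [290.  188.1]]
```

```bash
cat >> h.py <<'E'
F=np.array([507.,183.,0]); FY=np.radians(56.5); FX=np.array([np.cos(FY),np.sin(FY),0]); FYv=np.array([-FX[1],FX[0],0]); Z=np.array([0,0,1.])
def tilt(yaw,a):
    u=np.array([np.cos(yaw),np.sin(yaw),0]); w=np.sin(a)*u-np.cos(a)*Z
    return u,w,tool(np.cos(a)*u+np.sin(a)*Z,w)
E
python3 - <<'E'
from h import *
u,w,R=tilt(np.radians(38.5),np.radians(30))
tip=np.array([427,89.6,7])-38*u; tcp=tip-11*w; print(tcp, tcp-60*w)
c=pose()
rows(c,interp(c,tcp-60*w,R,4)+[(tcp-40*w,R),(tcp-20*w,R),(tcp,R)],70)
E
```

```text
[392.95654518  62.52061331  16.52627944] [369.47830047  43.84517421  68.48780367]
{"ax":-0.0004,"ay":0.1309,"az":0.0010,"dx":-8.2,"dy":0.4,"dz":32.8,"claw":70},
{"ax":-0.0008,"ay":0.2619,"az":0.0021,"dx":-16.4,"dy":0.8,"dz":65.5,"claw":70},
{"ax":-0.0012,"ay":0.3928,"az":0.0031,"dx":-24.6,"dy":1.2,"dz":98.3,"claw":70},
{"ax":-0.0016,"ay":0.5237,"az":0.0041,"dx":-32.8,"dy":1.6,"dz":131.0,"claw":70},
{"ax":-0.0016,"ay":0.5237,"az":0.0041,"dx":-22.8,"dy":1.6,"dz":148.4,"claw":70},
{"ax":-0.0016,"ay":0.5237,"az":0.0041,"dx":-12.8,"dy":1.7,"dz":165.7,"claw":70},
{"ax":-0.0016,"ay":0.5237,"az":0.0041,"dx":-2.8,"dy":1.7,"dz":183.0,"claw":70},
```

Request:
{"api": "servo_tool", "payload": {"steps": [{"ax":0,"ay":0.13,"az":0,"dx":-8,"dy":0.4,"dz":33,"claw":70},{"ax":0,"ay":0.26,"az":0.002,"dx":-16,"dy":0.8,"dz":65,"claw":70},{"ax":0,"ay":0.39,"az":0.003,"dx":-24.5,"dy":1.2,"dz":98,"claw":70},{"ax":0,"ay":0.5236,"az":0.004,"dx":-32.8,"dy":1.6,"dz":131,"claw":70},{"ax":0,"ay":0.5236,"az":0.004,"dx":-22.8,"dy":1.6,"dz":148.4,"claw":70},{"ax":0,"ay":0.5236,"az":0.004,"dx":-12.8,"dy":1.7,"dz":165.7,"claw":70},{"ax":0,"ay":0.5236,"az":0.004,"dx":-12.8,"dy":1.7,"dz":165.7,"claw":70}]}}

```text
t: 2.88
position: [386.3, 76.0, 59.7]
orientation: [-177.1, -30.4, 39.0]
force: [0.8, 0.3, 0.2]
width: 0.765
```

```bash
python3 - <<'E'
from h import *
s=snap('wrist','w2.png')
u,w,R=tilt(np.radians(38.5),np.radians(30))
tip=np.array([427,89.6,7])-38*u; tcp=tip-11*w
c=pose(); print(c[0],c[1].as_euler('xyz',degrees=True)); rows(c,[(tcp,R)],70)
E
```

```text
[385.884149    75.3632586   58.21557178] [-177.27656707  -30.35222214   39.09790975]
{"ax":-0.0528,"ay":-0.0059,"az":0.0092,"dx":-23.3,"dy":16.1,"dz":33.9,"claw":70},
```

View pics/w2.png

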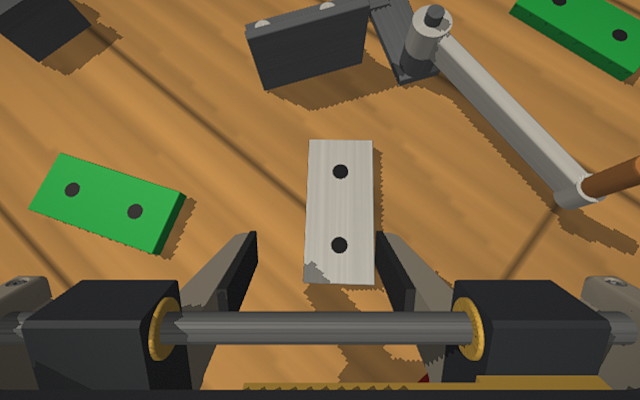

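Not fully settled (joint-speed-limited near the wrist turn). I'll hold and re-read.

Request:
{"api": "servo_tool", "payload": {"steps": [{"ax":0,"ay":0,"az":0,"dx":0,"dy":0,"dz":0,"claw":70},{"ax":0,"ay":0,"az":0,"dx":0,"dy":0,"dz":0,"claw":70}]}}

```text
t: 3.18
position: [386.2, 75.8, 60.6]
orientation: [-177.0, -30.3, 38.9]
force: [-0.5, 0.5, -0.0]
width: 0.759
```

```bash
python3 - <<'E'
from h import *
u,w,R=tilt(np.radians(38.5),np.radians(30))
tip=np.array([427,89.6,7])-38*u; tcp=tip-11*w
s=arm.state();c=pose(s); print(s['qpos'].round(1),c[0],c[1].as_euler('xyz',degrees=True)); rows(c,[(tcp-20*w,R),(tcp,R)],70)
E
```

```text
[-10.9  14.7 144.4  84.4  24.9 -40.4] [386.18996099  75.83219577  60.56124522] [-176.9891718   -30.30401245   38.87276789]
{"ax":-0.0558,"ay":-0.0052,"az":0.0058,"dx":-24.8,"dy":15.4,"dz":15.7,"claw":70},
{"ax":-0.0558,"ay":-0.0052,"az":0.0058,"dx":-24.9,"dy":16.5,"dz":35.6,"claw":70},
```

```bash
cat >> h.py <<'E'
def fk(q,p):
    a1,d1,L2,L3,e,L6=p; q=np.radians(q)
    Rz=lambda a:Ro.from_rotvec([0,0,a]); Ry=lambda a:Ro.from_rotvec([0,a,0])
    R=Rz(q[0]); P=R.apply([a1,0,d1]); R=R*Ry(q[1]); P=P+R.apply([0,0,L2]); R=R*Ry(q[2]); P=P+R.apply([e,0,L3])
    R=R*Rz(q[3])*Ry(q[4])*Rz(q[5]); P=P+R.apply([0,0,L6]); return P,R
E
cat > fit.py <<'E'
from h import *
from scipy.optimize import least_squares
D=[([73.4311525,20.2484297,93.6111228,0.00074972,66.1900869,-.138772842],[176.704,599.196,225.151],[-179.95,-.0008,163.57]),
([9.21976749,1.36080759,121.005151,.020590,57.6535948,60.4607763],[394.145,65.604,199.519],[-179.975,.0084,38.748])]
s=arm.state(); D.append((s['qpos'],s['position'],s['orientation']))
f=lambda p:np.concatenate([fk(q,p)[0]-P for q,P,_ in D])
best=least_squares(f,[0,400,600,450,0,250]); print(best.x.round(1),f(best.x).round(1))
for q,P,o in D:
    R=fk(q,best.x)[1]; print((R.inv()*Ro.from_euler('xyz',o,degrees=True)).as_rotvec(degrees=True).round(2))
np.save('kin.npy',best.x)
E
python3 fit.py
```

```text
[ -1.  299.  567.7 495.8  58.9 352. ] [ 1.4 -0.4  0.1  0.2 -1.5 -0.1  0.  -0.   0. ]
[ 0.  0. 90.]
[ 0.  0. 90.]
[-0.  0. 90.]
```

```bash
cat >> h.py <<'E'
from scipy.optimize import least_squares
LO=np.array([-150.9,-52.94,3.33,-74.26,0,-172.89]);HI=np.array([150.9,120.26,152.33,254.26,154.13,172.89])
KIN=np.load('kin.npy') if __import__('os').path.exists('kin.npy') else None
def ik(P,R,q0):
    Rt=R*Ro.from_rotvec([0,0,-np.pi/2])
    def f(q):
        p,r=fk(q,KIN); return np.concatenate([(p-P)/5,(r.inv()*Rt).as_rotvec()*100])
    s=least_squares(f,np.clip(q0,LO+.1,HI-.1),bounds=(LO,HI)); return s.x,np.sqrt((s.fun**2).sum())
E
python3 - <<'E'
from h import *
q=arm.state()['qpos']
# tip arc at fence: pivot at px=-14, grip tip centre at s from pivot, height h in blank frame
def armpose(phi,a0,px=-14,s=93,h=7,flip=0):
    piv=F+px*FX
    tip=piv+ (-s*np.cos(phi)+h*np.sin(phi))*FX+(s*np.sin(phi)+h*np.cos(phi))*Z
    u,w,R=tilt(FY,a0-phi)
    if flip: R=R*Ro.from_rotvec([0,0,np.pi])
    return tip-11*w,R
rng=np.random.default_rng(0)
for flip in (0,1):
  for a0 in (0,15,30,45,60):
    out=[]
    for phi in (0,30,60,90):
        P,R=armpose(np.radians(phi),np.radians(a0),flip=flip)
        best=(None,9e9)
        for k in range(25):
            r=ik(P,R,rng.uniform(LO,HI))
            if r[1]<best[1]:best=r
            if r[1]<.1:break
        out.append((phi,round(best[1],2),best[0].round(0).tolist()))
    print(flip,a0,*out,sep='\n  ')
E
```

```text
0
  0
  (0, np.float64(0.0), [12.0, 24.0, 122.0, 0.0, 33.0, 45.0])
  (30, np.float64(0.0), [25.0, 34.0, 103.0, -16.0, 70.0, 68.0])
  (60, np.float64(0.0), [32.0, 52.0, 82.0, -22.0, 103.0, 72.0])
  (90, np.float64(0.0), [34.0, 71.0, 63.0, -30.0, 132.0, 69.0])
0
  15
  (0, np.float64(0.0), [2.0, 23.0, 130.0, 33.0, 22.0, 5.0])
  (30, np.float64(0.0), [20.0, 26.0, 111.0, -11.0, 55.0, 61.0])
  (60, np.float64(0.0), [30.0, 43.0, 90.0, -19.0, 90.0, 70.0])
  (90, np.float64(0.0), [34.0, 63.0, 68.0, -25.0, 120.0, 70.0])
0
  30
  (0, np.float64(0.0), [-9.0, 26.0, 135.0, 79.0, 28.0, -50.0])
  (30, np.float64(0.0), [13.0, 20.0, 120.0, -0.0, 40.0, 47.0])
  (60, np.float64(0.0), [27.0, 34.0, 98.0, -15.0, 75.0, 67.0])
  (90, np.float64(0.0), [33.0, 54.0, 75.0, -21.0, 108.0, 71.0])
0
  45
  (0, np.float64(0.0), [-21.0, 35.0, 138.0, 95.0, 44.0, -80.0])
  (30, np.float64(0.0), [4.0, 17.0, 127.0, 25.0, 29.0, 16.0])
  (60, np.float64(0.0), [22.0, 26.0, 107.0, -10.0, 61.0, 61.0])
  (90, np.float64(0.0), [31.0, 45.0, 83.0, -18.0, 94.0, 70.0])
0
  60
  (0, np.float64(0.0), [-32.0, 48.0, 137.0, 95.0, 60.0, 
[... 829 characters left out ...]
13.0, 20.0, 120.0, -0.0, 40.0, -133.0])
  (60, np.float64(0.0), [27.0, 34.0, 98.0, -15.0, 75.0, -113.0])
  (90, np.float64(0.0), [33.0, 54.0, 75.0, -21.0, 108.0, -109.0])
1
  45
  (0, np.float64(0.0), [-21.0, 35.0, 138.0, 95.0, 44.0, 100.0])
  (30, np.float64(0.0), [4.0, 17.0, 127.0, 25.0, 29.0, -164.0])
  (60, np.float64(0.0), [22.0, 26.0, 107.0, -10.0, 61.0, -119.0])
  (90, np.float64(0.0), [31.0, 45.0, 83.0, -18.0, 94.0, -110.0])
1
  60
  (0, np.float64(0.0), [-32.0, 48.0, 137.0, 95.0, 60.0, 85.0])
  (30, np.float64(0.0), [-7.0, 19.0, 134.0, 66.0, 29.0, 147.0])
  (60, np.float64(0.0), [16.0, 19.0, 115.0, -0.0, 46.0, -130.0])
  (90, np.float64(0.0), [29.0, 36.0, 92.0, -14.0, 79.0, -112.0])
```

```bash
python3 - <<'E'
from h import *
q0=arm.state()['qpos']; q2=np.array([9.2,1.4,121,0,57.7,60.5])
for a in (0,10,15,20,25):
    u,w,R=tilt(np.radians(38.5),np.radians(a)); hz=2+10*np.sin(np.radians(a))
    tip=np.array([427,89.6,hz])-40*u; P=tip-11*w
    b=min((ik(P,R,q) for q in (q0,q2,[0,15,140,40,30,0],[5,15,135,10,30,45])),key=lambda r:r[1]); print(a,b[0].round(1),round(b[1],2))
    u,w,R=tilt(FY,np.radians(a)); tip=F-109*FX+hz*Z;P=tip-11*w
    b=min((ik(P,R,q) for q in (q0,q2,[0,15,140,40,30,0],[5,15,135,10,30,45])),key=lambda r:r[1]); print('   fence',b[0].round(1),round(b[1],2))
E
```

```text
0 [  9.3  21.8 128.9   0.   29.3  60.8] 0.0
   fence [ 11.6  24.9 122.4  -0.   32.7  45.1] 0.0
10 [  4.2  19.4 135.2  18.5  18.   38.5] 0.0
   fence [  5.5  23.  127.5  19.1  24.4  21.9] 0.0
15 [  1.1  19.2 138.1  40.6  14.   13.8] 0.0
   fence [  2.   22.8 129.7  34.1  22.1   4.4] 0.0
20 [ -2.4  19.6 141.   73.   13.5 -21.7] 0.0
   fence [ -1.7  23.2 131.8  51.2  21.9 -15.7] 0.0
25 [ -6.4  21.  143.6  99.3  17.6 -51.8] 0.0
   fence [ -5.6  24.2 133.7  67.1  23.9 -34.9] 0.0
```

```bash
python3 - <<'E'
from h import *
u,w,R=tilt(np.radians(38.5),0); print(u)
c=pose(); rows(c,interp(c,[395.7,64.7,60],R,5),70)
E
```

```text
[0.78260816 0.62251464 0.        ]
{"ax":-0.0106,"ay":-0.1057,"az":0.0040,"dx":0.0,"dy":2.9,"dz":-0.0,"claw":70},
{"ax":-0.0212,"ay":-0.2114,"az":0.0081,"dx":0.0,"dy":5.9,"dz":-0.0,"claw":70},
{"ax":-0.0318,"ay":-0.3172,"az":0.0121,"dx":0.0,"dy":8.8,"dz":-0.0,"claw":70},
{"ax":-0.0424,"ay":-0.4229,"az":0.0162,"dx":0.1,"dy":11.7,"dz":-0.1,"claw":70},
{"ax":-0.0530,"ay":-0.5286,"az":0.0202,"dx":0.1,"dy":14.7,"dz":-0.1,"claw":70},
```

Request:
{"api": "servo_tool", "payload": {"steps": [{"ax":-0.01,"ay":-0.1,"az":0.004,"dx":0,"dy":3,"dz":0,"claw":70},{"ax":-0.021,"ay":-0.2,"az":0.008,"dx":0,"dy":6,"dz":0,"claw":70},{"ax":-0.03,"ay":-0.3,"az":0.012,"dx":0,"dy":8.5,"dz":0,"claw":70},{"ax":-0.042,"ay":-0.42,"az":0.016,"dx":0,"dy":11.7,"dz":0,"claw":70},{"ax":-0.053,"ay":-0.5286,"az":0.02,"dx":0,"dy":14.7,"dz":0,"claw":70},{"ax":-0.053,"ay":-0.5286,"az":0.02,"dx":0,"dy":14.7,"dz":0,"claw":70},{"ax":-0.053,"ay":-0.5286,"az":0.02,"dx":0,"dy":14.7,"dz":0,"claw":70},{"ax":-0.053,"ay":-0.5286,"az":0.02,"dx":0,"dy":14.7,"dz":0,"claw":70}]}}

```text
t: 4.18
position: [397.1, 64.5, 60.3]
orientation: [179.8, -0.1, 38.5]
force: [-0.4, 0.9, -0.2]
width: 0.764
```

```bash
python3 - <<'E'
from h import *
u,w,R=tilt(np.radians(38.5),0)
c=pose(); print(c[0],c[1].as_euler('xyz',degrees=True),arm.state()['qpos'].round(1)); rows(c,interp(c,[395.7,64.7,13],R,2),70)
E
```

```text
[397.09559295  64.47355827  60.3361301 ] [ 1.79820315e+02 -1.02297758e-01  3.85219675e+01] [  9.1  15.7 127.7  -0.2  36.3  60.7]
{"ax":0.0016,"ay":-0.0009,"az":0.0002,"dx":-0.5,"dy":-0.6,"dz":23.7,"claw":70},
{"ax":0.0031,"ay":-0.0018,"az":0.0004,"dx":-1.0,"dy":-1.2,"dz":47.3,"claw":70},
```

Request:
{"api": "servo_tool", "payload": {"steps": [{"ax":0,"ay":0,"az":0,"dx":0,"dy":-0.5,"dz":20,"claw":70},{"ax":0,"ay":0,"az":0,"dx":0,"dy":-1,"dz":38,"claw":70},{"ax":0,"ay":0,"az":0,"dx":0,"dy":-1,"dz":47,"claw":70},{"ax":0,"ay":0,"az":0,"dx":0,"dy":-1,"dz":47,"claw":40},{"ax":0,"ay":0,"az":0,"dx":0,"dy":-1,"dz":47,"claw":40},{"ax":0,"ay":0,"az":0,"dx":0,"dy":-1,"dz":47,"claw":40},{"ax":0,"ay":0,"az":0,"dx":0,"dy":-1,"dz":47,"claw":40},{"ax":0,"ay":0,"az":0,"dx":0,"dy":-1,"dz":47,"claw":40}], "newtons": 25}}

```text
t: 5.18
position: [395.1, 64.7, 12.7]
orientation: [180.0, -0.0, 38.4]
force: [-1.4, -1.7, 6.7]
width: 0.541
```

```bash
python3 - <<'E'
from h import *
s=snap('wrist','w3.png'); st=arm.state(); print(st['position'],st['orientation'],st['force'],st['width']*91.9)
E
```

```text
[395.12697294  64.68823204  12.73395795] [ 1.79971377e+02 -1.62672414e-02  3.84146427e+01] [-2.11223998 -0.62279435  6.89662237] 49.733263751506605
```

View pics/w3.png

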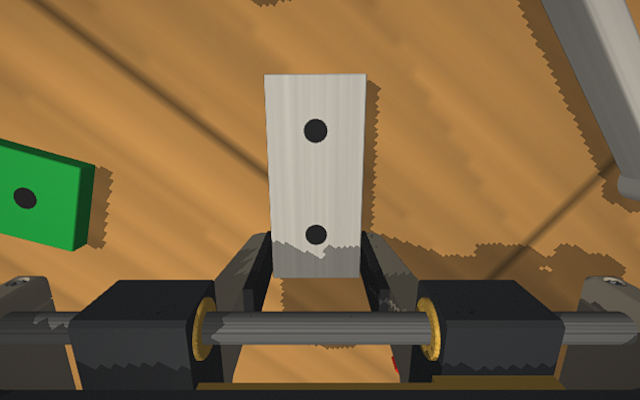

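Gripped: 50 mm opening, blank centred between the pads, holes at (315,130) and (316,234). Measure where along the blank the grip is, then slide.

```bash
python3 - <<'E'
from h import *
a=np.load('pics/w3.npz'); P=[onz(a,p,12) for p in [(315,73.5),(316,277.5),(315.5,130.5),(316,234.5)]]; P=np.array(P); print(P.round(1),np.linalg.norm(P[0]-P[1]))
c=pose(); u=c[1].as_matrix()[:,0]; print([(p-c[0])@u for p in P],[(p-c[0])@c[1].as_matrix()[:,1] for p in P])
# target: blank dir=FX, front end at px=-16
y=np.radians
d=((P[0]+P[1])/2-c[0])@u; print('centre ahead',d)
T=F-(16+55+d)*FX; T[2]=c[0][2]+.0
R=tilt(FY,0)[2]; rows(c,interp(c,T,R,6),40); print(T)
E
```

```text
[[470.3 123.5  12. ]
 [385.1  55.4  12. ]
 [449.5 106.8  12. ]
 [405.8  71.8  12. ]] 109.11739546864766
[np.float64(95.47606443757593), np.float64(-13.640297447487823), np.float64(68.76553148220574), np.float64(12.780981787571328)] [np.float64(0.6039858255115833), np.float64(1.0779243059828023), np.float64(0.8309978299852454), np.float64(1.0794208335675655)]
centre ahead 40.91788349504407
{"ax":0.0001,"ay":-0.0000,"az":-0.0526,"dx":9.1,"dy":1.9,"dz":0.0,"claw":40},
{"ax":0.0002,"ay":-0.0001,"az":-0.1052,"dx":18.3,"dy":3.9,"dz":0.0,"claw":40},
{"ax":0.0003,"ay":-0.0001,"az":-0.1578,"dx":27.4,"dy":5.8,"dz":0.0,"claw":40},
{"ax":0.0004,"ay":-0.0001,"az":-0.2104,"dx":36.5,"dy":7.7,"dz":0.0,"claw":40},
{"ax":0.0005,"ay":-0.0002,"az":-0.2630,"dx":45.7,"dy":9.6,"dz":0.0,"claw":40},
{"ax":0.0005,"ay":-0.0002,"az":-0.3156,"dx":54.8,"dy":11.6,"dz":0.0,"claw":40},
[445.22838078  89.67326372  12.73395795]
```

Request:
{"api": "servo_tool", "payload": {"steps": [{"ax":0,"ay":0,"az":-0.05,"dx":9,"dy":2,"dz":-0.5,"claw":40},{"ax":0,"ay":0,"az":-0.1,"dx":18,"dy":4,"dz":-0.5,"claw":40},{"ax":0,"ay":0,"az":-0.155,"dx":27,"dy":5.8,"dz":-0.5,"claw":40},{"ax":0,"ay":0,"az":-0.21,"dx":36.5,"dy":7.7,"dz":-0.5,"claw":40},{"ax":0,"ay":0,"az":-0.263,"dx":45.7,"dy":9.6,"dz":-0.5,"claw":40},{"ax":0,"ay":0,"az":-0.3156,"dx":54.8,"dy":11.6,"dz":-0.5,"claw":40},{"ax":0,"ay":0,"az":-0.3156,"dx":54.8,"dy":11.6,"dz":-0.5,"claw":40},{"ax":0,"ay":0,"az":-0.3156,"dx":54.8,"dy":11.6,"dz":-0.5,"claw":40}]}}

```text
t: 6.22
position: [445.1, 89.7, 12.8]
orientation: [180.0, -0.0, 56.4]
force: [1.0, 0.7, -2.3]
width: 0.542
```

```bash
python3 - <<'E'
from h import *
s=snap('wrist','w4.png'); st=arm.state(); print(st['position'],st['orientation'],st['force'],st['width']*91.9)
snap('top','t4.png')
E
```

```text
[445.05699582  89.68918452  12.78548412] [ 1.79979144e+02 -1.15159100e-02  5.64294148e+01] [ 0.32646403  1.01493295 -2.54265621] 49.55328061779533
```

View pics/w4.png

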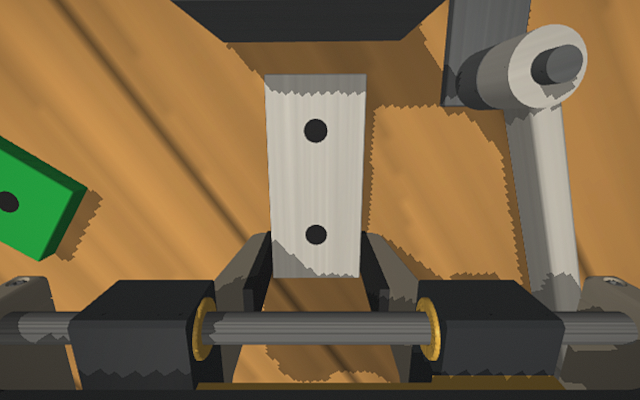

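The blank is squarely in front of the fence: foot edge (228,42)–(402,40), blank front edge row 73, both centred at column 315. Measuring the gap.

```bash
python3 - <<'E'
from h import *
a=np.load('pics/w4.npz'); L=onz(a,(228,42),0);R=onz(a,(401.5,40.5),0);B=np.array([onz(a,p,12) for p in [(265,73.5),(366,73.5),(273,277.5),(359,277.5)]])
print(L,R,np.linalg.norm(L-R),(L+R)/2)
d=(L-R)/np.linalg.norm(L-R);x=np.array([d[1],-d[0],0]);m=(L+R)/2;print('yaw',np.degrees(np.arctan2(x[1],x[0])))
for p in B: print((p-m)@x,(p-m)@d)
E
```

```text
[470.91334962 206.26295392   0.        ] [544.05112048 158.53854063   0.        ] 87.33128391696938 [507.48223505 182.40074728   0.        ]
yaw 56.87444318629473
-16.37556166208545 24.00168293233102
-16.761661090514384 -24.50565402896113
-125.51877728415515 25.088151821401798
-125.95520923043131 -24.330461643588404
```

```bash
python3 - <<'E'
from h import *
u,w,R=tilt(FY,np.radians(20)); tip=F-(16.5+95)*FX+5.5*Z; tcp=tip-11*w; print(tcp,w)
c=pose(); up=c[0]+[0,0,20]
rows(c,[(up,c[1])]+interp((up,c[1]),tcp-20*w,R,7)+[(tcp,R)],62)
E
```

```text
[443.3825169   86.88446761  15.83661883] [ 0.18877357  0.28520575 -0.93969262]
{"ax":0.0000,"ay":0.0000,"az":0.0000,"dx":0.0,"dy":0.0,"dz":-20.0,"claw":62},
{"ax":0.0001,"ay":0.0498,"az":-0.0001,"dx":-1.4,"dy":0.0,"dz":-20.3,"claw":62},
{"ax":0.0001,"ay":0.0997,"az":-0.0003,"dx":-2.9,"dy":0.1,"dz":-20.5,"claw":62},
{"ax":0.0002,"ay":0.1495,"az":-0.0004,"dx":-4.3,"dy":0.1,"dz":-20.8,"claw":62},
{"ax":0.0003,"ay":0.1994,"az":-0.0005,"dx":-5.7,"dy":0.1,"dz":-21.1,"claw":62},
{"ax":0.0004,"ay":0.2492,"az":-0.0007,"dx":-7.2,"dy":0.1,"dz":-21.3,"claw":62},
{"ax":0.0004,"ay":0.2991,"az":-0.0008,"dx":-8.6,"dy":0.2,"dz":-21.6,"claw":62},
{"ax":0.0005,"ay":0.3489,"az":-0.0009,"dx":-10.1,"dy":0.2,"dz":-21.8,"claw":62},
{"ax":0.0005,"ay":0.3489,"az":-0.0009,"dx":-3.2,"dy":0.2,"dz":-3.0,"claw":62},
```

Request:
{"api": "servo_tool", "payload": {"steps": [{"ax":0,"ay":0,"az":0,"dx":0,"dy":0,"dz":0,"claw":62},{"ax":0,"ay":0,"az":0,"dx":0,"dy":0,"dz":0,"claw":62},{"ax":0,"ay":0,"az":0,"dx":0,"dy":0,"dz":-20,"claw":62},{"ax":0,"ay":0.06,"az":0,"dx":-1.7,"dy":0,"dz":-20.5,"claw":62},{"ax":0,"ay":0.12,"az":0,"dx":-3.5,"dy":0,"dz":-20.8,"claw":62},{"ax":0,"ay":0.18,"az":0,"dx":-5,"dy":0,"dz":-21,"claw":62},{"ax":0,"ay":0.24,"az":0,"dx":-7,"dy":0,"dz":-21.3,"claw":62},{"ax":0,"ay":0.3,"az":0,"dx":-8.6,"dy":0.2,"dz":-21.6,"claw":62},{"ax":0,"ay":0.349,"az":0,"dx":-10,"dy":0.2,"dz":-21.8,"claw":62},{"ax":0,"ay":0.349,"az":0,"dx":-10,"dy":0.2,"dz":-21.8,"claw":62},{"ax":0,"ay":0.349,"az":0,"dx":-10,"dy":0.2,"dz":-21.8,"claw":62},{"ax":0,"ay":0.349,"az":0,"dx":-10,"dy":0.2,"dz":-21.8,"claw":62}]}}

```text
t: 7.82
position: [440.0, 81.5, 34.7]
orientation: [180.0, -20.0, 56.5]
force: [-0.3, 0.3, -0.2]
width: 0.677
```

```bash
python3 - <<'E'
from h import *
u,w,R=tilt(FY,np.radians(20)); tip=F-(16.5+95)*FX+5.5*Z; tcp=tip-11*w
c=pose(); print(c[0],c[1].as_euler('xyz',degrees=True),arm.state()['qpos'].round(1))
rows(c,[(tcp,R)],62)
E
```

```text
[440.04883911  81.51008942  34.72081344] [179.97300774 -19.96582833  56.53840193] [ -2.9  20.3 132.   46.1  24.1 -11.3]
{"ax":0.0002,"ay":0.0006,"az":0.0006,"dx":-0.5,"dy":-0.2,"dz":19.9,"claw":62},
```

Request:
{"api": "servo_tool", "payload": {"steps": [{"ax":0,"ay":0,"az":0,"dx":0,"dy":0,"dz":12,"claw":62},{"ax":0,"ay":0,"az":0,"dx":0,"dy":0,"dz":20,"claw":62},{"ax":0,"ay":0,"az":0,"dx":0,"dy":0,"dz":20,"claw":62}]}}

```text
t: 8.2
position: [443.4, 87.3, 15.5]
orientation: [-180.0, -20.0, 56.5]
force: [0.2, -0.1, 0.7]
width: 0.676
```

Request:
{"api": "servo_tool", "payload": {"steps": [{"ax":0,"ay":0,"az":0,"dx":0,"dy":0,"dz":0,"claw":40},{"ax":0,"ay":0,"az":0,"dx":0,"dy":0,"dz":0,"claw":40},{"ax":0,"ay":0,"az":0,"dx":0,"dy":0,"dz":0,"claw":40},{"ax":0,"ay":0,"az":0,"dx":0,"dy":0,"dz":0,"claw":40}], "newtons": 30}}

```text
t: 8.7
position: [443.6, 87.0, 16.0]
orientation: [180.0, -20.0, 56.5]
force: [-0.7, 0.9, 3.1]
width: 0.539
```

```bash
python3 - <<'E'
from h import *
s=snap('wrist','w5.png'); st=arm.state(); print(st['position'],st['orientation'],st['force'],st['width']*91.9)
E
```

```text
[443.59088354  87.00045779  16.03313522] [179.98863989 -20.00809672  56.49556741] [-0.95257469  1.65908423  4.20199207] 49.18303132409204
```

View pics/w5.png

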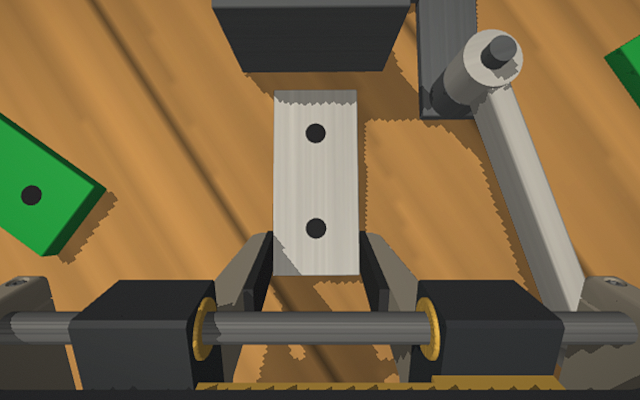

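```bash
cat > arc.py <<'E'
from h import *
import sys
px,phis,dz=float(sys.argv[1]),eval(sys.argv[2]),float(sys.argv[3])
c=pose(); piv=F+px*FX; print(c[0],c[1].as_euler('xyz',degrees=True))
T=[]
for p in phis:
    r=Ro.from_rotvec(FYv*np.radians(p)); T.append((piv+r.apply(c[0]-piv)+dz*Z,r*c[1]))
rows(c,T,40)
q=arm.state()['qpos']
for P,R in T:
    q,e=ik(P,R,q); print(q.round(0),round(e,2))
E
python3 arc.py -16.5 "[5,10,15,20,25,30,35,40]" 0.3
```

```text
[443.59088354  87.00045779  16.03313522] [179.98863989 -20.00809672  56.49556741]
{"ax":-0.0000,"ay":-0.0873,"az":-0.0000,"dx":4.7,"dy":0.0,"dz":-7.7,"claw":40},
{"ax":-0.0000,"ay":-0.1745,"az":-0.0000,"dx":9.9,"dy":0.0,"dz":-14.7,"claw":40},
{"ax":-0.0000,"ay":-0.2618,"az":-0.0001,"dx":15.7,"dy":0.0,"dz":-21.2,"claw":40},
{"ax":-0.0000,"ay":-0.3491,"az":-0.0001,"dx":22.0,"dy":0.0,"dz":-27.1,"claw":40},
{"ax":-0.0000,"ay":-0.4363,"az":-0.0001,"dx":28.9,"dy":0.0,"dz":-32.5,"claw":40},
{"ax":-0.0000,"ay":-0.5236,"az":-0.0001,"dx":36.2,"dy":0.0,"dz":-37.3,"claw":40},
{"ax":-0.0000,"ay":-0.6109,"az":-0.0001,"dx":43.8,"dy":0.0,"dz":-41.4,"claw":40},
{"ax":-0.0001,"ay":-0.6981,"az":-0.0002,"dx":51.8,"dy":0.0,"dz":-44.9,"claw":40},
[  2.  21. 130.  32.  23.   6.] 0.0
[  5.  21. 127.  17.  27.  24.] 0.0
[  9.  21. 124.   7.  32.  37.] 0.0
[ 12.  21. 121.  -0.  38.  46.] 0.0
[ 15.  22. 118.  -5.  44.  52.] 0.0
[ 18.  24. 115.  -8.  50.  57.] 0.0
[ 20.  26. 111. -11.  56.  61.] 0.0
[ 22.  28. 108. -13.  62.  63.] 0.0
```

```bash
python3 arc.py -16.5 "[3,6,9,12,16,20,24,28,32,36,40,40]" 0.3 | grep ax
```

```text
{"ax":-0.0000,"ay":-0.0524,"az":-0.0000,"dx":2.8,"dy":0.0,"dz":-4.8,"claw":40},
{"ax":-0.0000,"ay":-0.1047,"az":-0.0000,"dx":5.7,"dy":0.0,"dz":-9.1,"claw":40},
{"ax":-0.0000,"ay":-0.1571,"az":-0.0000,"dx":8.8,"dy":0.0,"dz":-13.3,"claw":40},
{"ax":-0.0000,"ay":-0.2094,"az":-0.0000,"dx":12.1,"dy":0.0,"dz":-17.3,"claw":40},
{"ax":-0.0000,"ay":-0.2793,"az":-0.0001,"dx":16.9,"dy":0.0,"dz":-22.4,"claw":40},
{"ax":-0.0000,"ay":-0.3491,"az":-0.0001,"dx":22.0,"dy":0.0,"dz":-27.1,"claw":40},
{"ax":-0.0000,"ay":-0.4189,"az":-0.0001,"dx":27.5,"dy":0.0,"dz":-31.5,"claw":40},
{"ax":-0.0000,"ay":-0.4887,"az":-0.0001,"dx":33.2,"dy":0.0,"dz":-35.5,"claw":40},
{"ax":-0.0000,"ay":-0.5585,"az":-0.0001,"dx":39.2,"dy":0.0,"dz":-39.0,"claw":40},
{"ax":-0.0000,"ay":-0.6283,"az":-0.0001,"dx":45.4,"dy":0.0,"dz":-42.2,"claw":40},
{"ax":-0.0001,"ay":-0.6981,"az":-0.0002,"dx":51.8,"dy":0.0,"dz":-44.9,"claw":40},
{"ax":-0.0001,"ay":-0.6981,"az":-0.0002,"dx":51.8,"dy":0.0,"dz":-44.9,"claw":40},
```

Request:
{"api": "servo_tool", "payload": {"steps": [{"ax":0,"ay":-0.0524,"az":0,"dx":2.8,"dy":0,"dz":-4.8,"claw":40},{"ax":0,"ay":-0.1047,"az":0,"dx":5.7,"dy":0,"dz":-9.1,"claw":40},{"ax":0,"ay":-0.1571,"az":0,"dx":8.8,"dy":0,"dz":-13.3,"claw":40},{"ax":0,"ay":-0.2094,"az":0,"dx":12.1,"dy":0,"dz":-17.3,"claw":40},{"ax":0,"ay":-0.2793,"az":0,"dx":16.9,"dy":0,"dz":-22.4,"claw":40},{"ax":0,"ay":-0.3491,"az":0,"dx":22,"dy":0,"dz":-27.1,"claw":40},{"ax":0,"ay":-0.4189,"az":0,"dx":27.5,"dy":0,"dz":-31.5,"claw":40},{"ax":0,"ay":-0.4887,"az":0,"dx":33.2,"dy":0,"dz":-35.5,"claw":40},{"ax":0,"ay":-0.5585,"az":0,"dx":39.2,"dy":0,"dz":-39,"claw":40},{"ax":0,"ay":-0.6283,"az":0,"dx":45.4,"dy":0,"dz":-42.2,"claw":40},{"ax":0,"ay":-0.6981,"az":0,"dx":51.8,"dy":0,"dz":-44.9,"claw":40},{"ax":0,"ay":-0.6981,"az":0,"dx":51.8,"dy":0,"dz":-44.9,"claw":40}]}}

```text
t: 10.25
position: [462.5, 115.5, 75.1]
orientation: [180.0, 20.0, 56.6]
force: [0.6, 0.4, -3.7]
width: 0.535
```

```bash
python3 - <<'E'
from h import *
s=snap('wrist','w6.png'); s=snap('scene','s6.png'); st=arm.state(); print(st['position'],st['orientation'],st['force'],st['width']*91.9)
im=cv2.imread('pics/s6.png'); cv2.imwrite('pics/s6c.png',cv2.resize(im[130:300,230:450],None,fx=3.5,fy=3.5))
E
```

```text
[461.62009454 114.70162574  75.11700224] [-179.9797443    19.93956842   56.5078119 ] [ 0.93420062 -0.61996035 -3.48149803] 49.74567985553574
```

View pics/s6c.png

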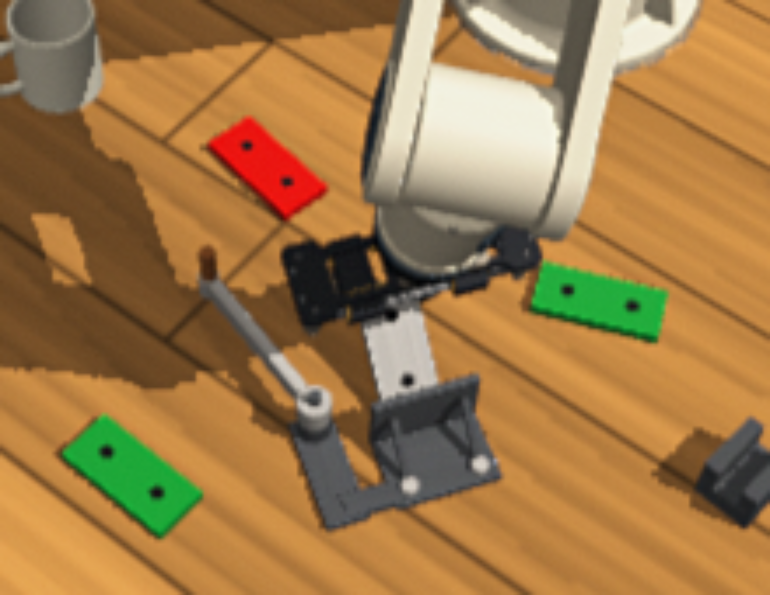

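View pics/w6.png

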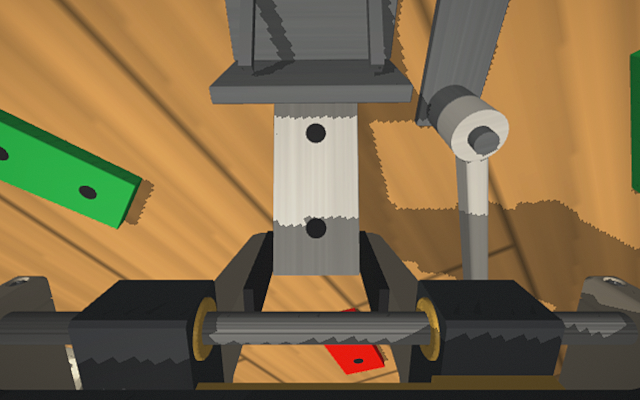

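```bash
cat > arc2.py <<'E'
from h import *
import sys
C0=np.array([443.59,87.0,16.03]); R0=tilt(FY,np.radians(20))[2]; piv=F-16.5*FX
L=eval(sys.argv[1]) # list of (phi, dx, dz)
c=pose(); T=[]
for p,dx,dz in L:
    r=Ro.from_rotvec(FYv*np.radians(p)); T.append((piv+r.apply(C0-piv)+dz*Z+dx*FX,r*R0))
rows(c,T,40)
q=arm.state()['qpos']
for P,R in T: q,e=ik(P,R,q); print(q.round(0),round(e,2))
E
python3 arc2.py "[(40,0,.3),(44,0,.3),(48,0,.3),(52,0,.3),(56,0,.3),(60,0,.3),(65,0,.3),(70,0,.3),(75,0,.3),(80,0,.3),(85,0,.3)]"
```

```text
{"ax":-0.0003,"ay":-0.0011,"az":0.0001,"dx":0.0,"dy":0.3,"dz":-0.9,"claw":40},
{"ax":-0.0003,"ay":-0.0709,"az":0.0001,"dx":3.6,"dy":0.3,"dz":-6.8,"claw":40},
{"ax":-0.0003,"ay":-0.1407,"az":0.0001,"dx":7.7,"dy":0.3,"dz":-12.5,"claw":40},
{"ax":-0.0003,"ay":-0.2105,"az":0.0002,"dx":12.1,"dy":0.3,"dz":-17.9,"claw":40},
{"ax":-0.0003,"ay":-0.2803,"az":0.0002,"dx":16.9,"dy":0.2,"dz":-23.0,"claw":40},
{"ax":-0.0003,"ay":-0.3501,"az":0.0002,"dx":22.0,"dy":0.2,"dz":-27.7,"claw":40},
{"ax":-0.0003,"ay":-0.4374,"az":0.0002,"dx":28.8,"dy":0.2,"dz":-33.1,"claw":40},
{"ax":-0.0003,"ay":-0.5247,"az":0.0002,"dx":36.1,"dy":0.2,"dz":-37.9,"claw":40},
{"ax":-0.0003,"ay":-0.6119,"az":0.0002,"dx":43.8,"dy":0.2,"dz":-42.0,"claw":40},
{"ax":-0.0002,"ay":-0.6992,"az":0.0002,"dx":51.8,"dy":0.2,"dz":-45.4,"claw":40},
{"ax":-0.0002,"ay":-0.7865,"az":0.0002,"dx":60.1,"dy":0.2,"dz":-48.1,"claw":40},
[ 22.  28. 108. -13.  62.  63.] 0.0
[ 24.  30. 105. -14.  67.  65.] 0.0
[ 25.  32. 102. -15.  71.  67.] 0.0
[ 26.  34.  99. -16.  76.  68.] 0.0
[ 28.  37.  96. -17.  80.  69.] 0.0
[ 29.  39.  93. -18.  85.  70.] 0.0
[ 30.  42.  89. -19.  90.  70.] 0.0
[ 31.  46.  85. -20.  96.  71.] 0.0
[ 32.  49.  82. -21. 101.  71.] 0.0
[ 32.  53.  78. -22. 106.  71.] 0.0
[ 33.  56.  74. -23. 111.  71.] 0.0
```

Request:
{"api": "servo_tool", "payload": {"steps": [{"ax":0,"ay":-0.071,"az":0,"dx":3.6,"dy":0.2,"dz":-6.8,"claw":40},{"ax":0,"ay":-0.1407,"az":0,"dx":7.7,"dy":0.2,"dz":-12.5,"claw":40},{"ax":0,"ay":-0.2105,"az":0,"dx":12.1,"dy":0.2,"dz":-17.9,"claw":40},{"ax":0,"ay":-0.2803,"az":0,"dx":16.9,"dy":0.2,"dz":-23,"claw":40},{"ax":0,"ay":-0.35,"az":0,"dx":22,"dy":0.2,"dz":-27.7,"claw":40},{"ax":0,"ay":-0.4374,"az":0,"dx":28.8,"dy":0.2,"dz":-33.1,"claw":40},{"ax":0,"ay":-0.5247,"az":0,"dx":36.1,"dy":0.2,"dz":-37.9,"claw":40},{"ax":0,"ay":-0.612,"az":0,"dx":43.8,"dy":0.2,"dz":-42,"claw":40},{"ax":0,"ay":-0.6992,"az":0,"dx":51.8,"dy":0.2,"dz":-45.4,"claw":40},{"ax":0,"ay":-0.7865,"az":0,"dx":60.1,"dy":0.2,"dz":-48.1,"claw":40},{"ax":0,"ay":-0.7865,"az":0,"dx":60.1,"dy":0.2,"dz":-48.1,"claw":40}]}}

```text
t: 11.72
position: [502.1, 174.9, 99.0]
orientation: [-179.9, 65.2, 56.6]
force: [0.3, -0.1, -2.3]
width: 0.54
```

```bash
python3 - <<'E'
from h import *
s=snap('wrist','w7.png'); s=snap('scene','s7.png'); snap('top','t7.png'); st=arm.state(); print(st['position'],st['orientation'],st['force'],st['width']*91.9)
im=cv2.imread('pics/s7.png'); cv2.imwrite('pics/s7c.png',cv2.resize(im[160:300,260:420],None,fx=4,fy=4))
E
python3 arc2.py "[(85,0,.3),(88,0,.3),(90,0,.3)]"
```

```text
[502.21353217 174.97397895  99.94798116] [-179.90894165   64.88172943   56.53739845] [ 0.48539489 -0.11338053 -4.56285436] 49.51953711300265
{"ax":-0.0010,"ay":-0.0021,"az":0.0003,"dx":0.2,"dy":-0.3,"dz":-0.2,"claw":40},
{"ax":-0.0010,"ay":-0.0544,"az":0.0003,"dx":2.8,"dy":-0.3,"dz":-4.6,"claw":40},
{"ax":-0.0010,"ay":-0.0893,"az":0.0003,"dx":4.8,"dy":-0.3,"dz":-7.6,"claw":40},
[ 33.  56.  74. -23. 111.  71.] 0.0
[ 33.  58.  72. -23. 114.  71.] 0.0
[ 34.  60.  71. -24. 116.  71.] 0.0
```

View pics/s7c.png

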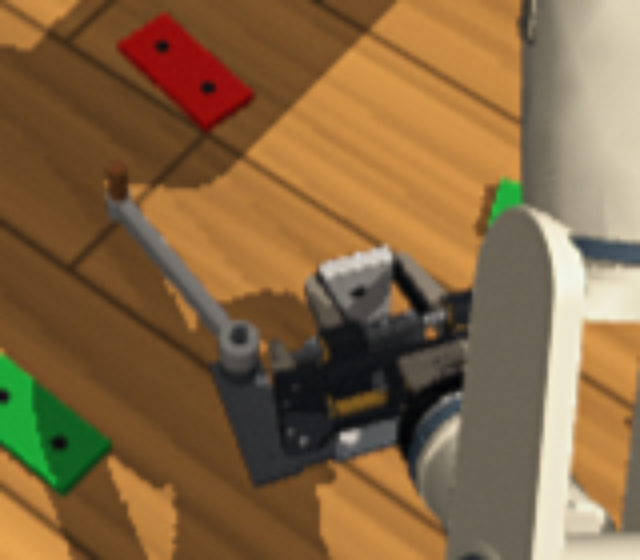

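View pics/w7.png

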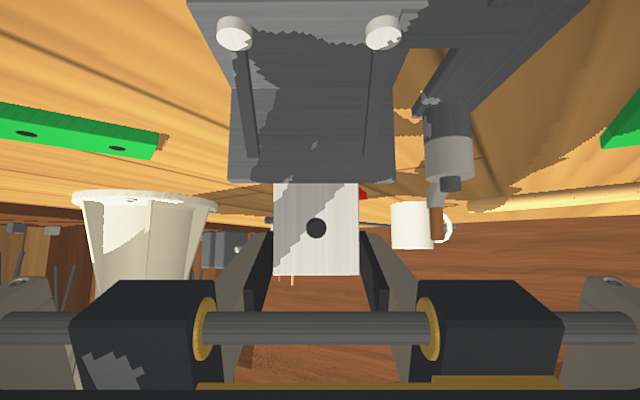

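```bash
python3 arc2.py "[(88,0,.3),(90,0,.3),(90,1.5,.3),(90,3,.3),(90,4,0),(90,5,0),(90,5,-1),(90,5,-2),(90,5,-3)]" | grep ax
```

```text
{"ax":-0.0010,"ay":-0.0544,"az":0.0003,"dx":2.8,"dy":-0.3,"dz":-4.6,"claw":40},
{"ax":-0.0010,"ay":-0.0893,"az":0.0003,"dx":4.8,"dy":-0.3,"dz":-7.6,"claw":40},
{"ax":-0.0010,"ay":-0.0893,"az":0.0003,"dx":5.4,"dy":-0.3,"dz":-8.9,"claw":40},
{"ax":-0.0010,"ay":-0.0893,"az":0.0003,"dx":6.0,"dy":-0.3,"dz":-10.3,"claw":40},
{"ax":-0.0010,"ay":-0.0893,"az":0.0003,"dx":6.7,"dy":-0.3,"dz":-11.1,"claw":40},
{"ax":-0.0010,"ay":-0.0893,"az":0.0003,"dx":7.1,"dy":-0.3,"dz":-12.0,"claw":40},
{"ax":-0.0010,"ay":-0.0893,"az":0.0003,"dx":8.1,"dy":-0.3,"dz":-11.5,"claw":40},
{"ax":-0.0010,"ay":-0.0893,"az":0.0003,"dx":9.0,"dy":-0.3,"dz":-11.1,"claw":40},
{"ax":-0.0010,"ay":-0.0893,"az":0.0003,"dx":9.9,"dy":-0.3,"dz":-10.7,"claw":40},
```

Request:
{"api": "servo_tool", "payload": {"steps": [{"ax":0,"ay":-0.054,"az":0,"dx":2.8,"dy":-0.2,"dz":-4.6,"claw":40},{"ax":0,"ay":-0.0893,"az":0,"dx":4.8,"dy":-0.2,"dz":-7.6,"claw":40},{"ax":0,"ay":-0.0893,"az":0,"dx":5.4,"dy":-0.2,"dz":-8.9,"claw":40},{"ax":0,"ay":-0.0893,"az":0,"dx":6,"dy":-0.2,"dz":-10.3,"claw":40},{"ax":0,"ay":-0.0893,"az":0,"dx":6,"dy":-0.2,"dz":-10.3,"claw":40}]}}

```text
t: 12.5
position: [508.8, 185.4, 99.4]
orientation: [180.0, 70.1, 56.4]
force: [0.2, 0.2, -5.3]
width: 0.538
```

```bash
python3 - <<'E'
from h import *
s=snap('wrist','w8.png'); st=arm.state(); print(st['position'],st['orientation'],st['force'],st['moment'],st['force']@FX,st['width']*91.9)
E
python3 arc2.py "[(90,3,.3),(90,3,-.7),(90,4,-.7),(90,5,-.7)]"|grep ax
```

```text
[508.74458973 185.42067503  99.44589437] [179.96478881  70.14476628  56.45483357] [-0.48522425  0.824928   -4.86742099] [ 1.07475865 -0.63284531  0.02959341] 0.42008255358685415 49.01025964425972
{"ax":-0.0001,"ay":0.0025,"az":-0.0003,"dx":0.4,"dy":-0.0,"dz":0.6,"claw":40},
{"ax":-0.0001,"ay":0.0025,"az":-0.0003,"dx":1.3,"dy":-0.0,"dz":1.0,"claw":40},
{"ax":-0.0001,"ay":0.0025,"az":-0.0003,"dx":1.7,"dy":-0.0,"dz":0.0,"claw":40},
{"ax":-0.0001,"ay":0.0025,"az":-0.0003,"dx":2.0,"dy":-0.0,"dz":-0.9,"claw":40},
```

View pics/w8.png

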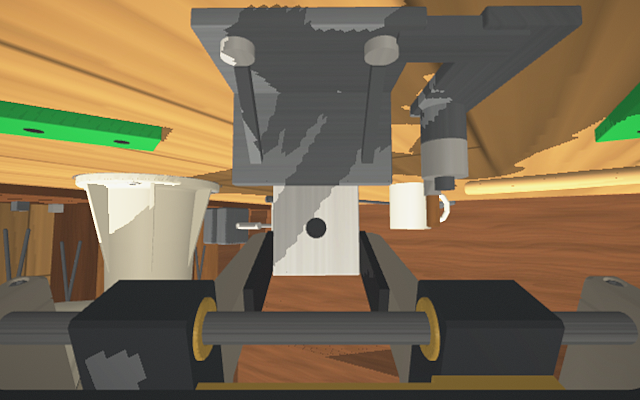

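Blank is upright at the fence, hovering slightly (force = its weight). Lower onto the bench gently.

Request:
{"api": "servo_tool", "payload": {"steps": [{"ax":0,"ay":0,"az":0,"dx":0.47,"dy":0,"dz":0.17,"claw":40},{"ax":0,"ay":0,"az":0,"dx":0.94,"dy":0,"dz":0.34,"claw":40},{"ax":0,"ay":0,"az":0,"dx":0.94,"dy":0,"dz":0.34,"claw":40}]}}

```text
t: 12.92
position: [508.7, 185.4, 98.2]
orientation: [180.0, 70.2, 56.5]
force: [-0.3, -0.3, -5.3]
width: 0.538
```

Request:
{"api": "servo_tool", "payload": {"steps": [{"ax":0,"ay":0,"az":0,"dx":0.3,"dy":0,"dz":-0.9,"claw":40},{"ax":0,"ay":0,"az":0,"dx":0.3,"dy":0,"dz":-0.9,"claw":40},{"ax":0,"ay":0,"az":0,"dx":0.3,"dy":0,"dz":-0.9,"claw":40}]}}

```text
t: 13.3
position: [509.1, 186.0, 98.3]
orientation: [-180.0, 70.2, 56.5]
force: [-2.1, -3.0, -4.4]
width: 0.541
```

```bash
python3 - <<'E'
from h import *
st=arm.state(); print(st['position'],st['orientation'],st['force'],st['force']@FX,st['moment'])
E
```

```text
[509.1081968  186.02583882  98.25038354] [-179.9948771    70.2257433    56.48730355] [-2.1095398  -3.01732707 -4.40296204] -3.6804392977691505 [ 0.79312799 -0.52365899  0.08049595]
```

Request:
{"api": "servo_tool", "payload": {"steps": [{"ax":0,"ay":0,"az":0,"dx":0.94,"dy":0,"dz":0.34,"claw":40},{"ax":0,"ay":0,"az":0,"dx":0.94,"dy":0,"dz":0.34,"claw":40}]}}

```text
t: 13.55
position: [509.1, 186.1, 98.0]
orientation: [179.9, 70.3, 56.4]
force: [-1.8, -2.4, 1.4]
width: 0.536
```

Request:
{"api": "servo_tool", "payload": {"steps": [{"ax":0,"ay":0,"az":0,"dx":0.94,"dy":0,"dz":0.34,"claw":40},{"ax":0,"ay":0,"az":0,"dx":0.94,"dy":0,"dz":0.34,"claw":40}]}}

```text
t: 13.8
position: [509.0, 186.1, 97.9]
orientation: [179.9, 70.3, 56.3]
force: [-2.2, -3.0, 5.8]
width: 0.534
```

```bash
python3 - <<'E'
from h import *
st=arm.state(); print(st['position'],st['orientation'],st['force'],st['force']@FX,st['moment'])
E
```

```text
[509.04583274 186.1349214   97.90991638] [179.87456008  70.3342718   56.34662303] [-2.15281823 -3.03305251  5.84124245] -3.7174394900159107 [-0.87545327  0.68112863 -0.05483611]
```

Seated: bench contact +6 N, fence contact 3.7 N. Release, hold a moment, look.

Request:
{"api": "servo_tool", "payload": {"steps": [{"ax":0,"ay":0,"az":0,"dx":0,"dy":0,"dz":0,"claw":54},{"ax":0,"ay":0,"az":0,"dx":0,"dy":0,"dz":0,"claw":62},{"ax":0,"ay":0,"az":0,"dx":0,"dy":0,"dz":0,"claw":66},{"ax":0,"ay":0,"az":0,"dx":0,"dy":0,"dz":0,"claw":66}]}}

```text
t: 14.3
position: [509.2, 186.3, 96.1]
orientation: [180.0, 70.2, 56.5]
force: [0.6, 0.6, 0.1]
width: 0.719
```

```bash
python3 - <<'E'
from h import *
s=snap('wrist','w9.png'); st=arm.state(); print(st['position'],st['orientation'],st['force'],st['qpos'].round(0))
E
```

```text
[509.2543301  186.25754921  96.14667963] [179.98248727  70.1839703   56.475911  ] [-0.22703601 -0.62212665 -0.81458134] [ 34.  60.  71. -24. 116.  71.]
```

View pics/w9.png

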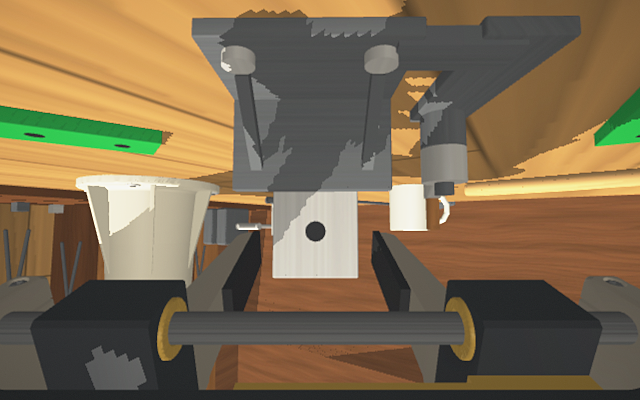

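Released: blank stands alone at (315,232) with both fingers clear of it. Backing off along the tool axis.

```bash
python3 - <<'E'
from h import *
c=pose(); w=c[1].as_matrix()[:,2]; print(w)
q=arm.state()['qpos']
for k in (20,40,70): q,e=ik(c[0]-k*w,c[1],q); print(q.round(0),round(e,2))
P=c[0]-70*w
for k in (50,100,150):
    q,e=ik(P+k*Z,c[1],q); print(q.round(0),round(e,2))
P=P+150*Z
# knob
K=np.array([524.5,-22.5,0])
# then rotate to down-ish
for a in (-50,-25,0):
    q,e=ik(P,tilt(FY,np.radians(a))[2],q); print(a,q.round(0),round(e,2))
rows(c,[(P-150*Z,c[1]),(P,c[1])],66)
E
```

```text
[-0.51932952 -0.78445847 -0.33900112]
[ 34.  61.  67. -24. 118.  70.] 0.0
[ 35.  62.  64. -24. 121.  70.] 0.0
[ 35.  63.  59. -24. 124.  68.] 0.0
[ 35.  60.  59. -25. 127.  67.] 0.0
[ 35.  57.  59. -26. 130.  65.] 0.0
[ 35.  54.  59. -28. 133.  63.] 0.0
-50 [ 34.  43.  66. -19. 117.  66.] 0.0
-25 [ 30.  29.  79. -11.  95.  65.] 0.0
0 [24. 15. 94. -0. 70. 57.] 0.0
{"ax":0.0000,"ay":0.0000,"az":0.0000,"dx":0.0,"dy":0.0,"dz":-70.0,"claw":66},
{"ax":0.0000,"ay":0.0000,"az":0.0000,"dx":-141.1,"dy":0.0,"dz":-120.9,"claw":66},
```

Request:
{"api": "servo_tool", "payload": {"steps": [{"ax":0,"ay":0,"az":0,"dx":0,"dy":0,"dz":-20,"claw":66},{"ax":0,"ay":0,"az":0,"dx":0,"dy":0,"dz":-45,"claw":66},{"ax":0,"ay":0,"az":0,"dx":0,"dy":0,"dz":-70,"claw":66},{"ax":0,"ay":0,"az":0,"dx":-45,"dy":0,"dz":-87,"claw":66},{"ax":0,"ay":0,"az":0,"dx":-95,"dy":0,"dz":-105,"claw":66},{"ax":0,"ay":0,"az":0,"dx":-141,"dy":0,"dz":-121,"claw":66},{"ax":0,"ay":0,"az":0,"dx":-141,"dy":0,"dz":-121,"claw":66}]}}

```text
t: 15.22
position: [546.5, 241.9, 273.9]
orientation: [179.5, 69.8, 56.0]
force: [0.2, -0.2, 0.1]
width: 0.715
```

```bash
python3 - <<'E'
from h import *
for n in ('scene','top'): snap(n,n+'10.png')
im=cv2.imread('pics/scene10.png'); cv2.imwrite('pics/s10c.png',cv2.resize(im[170:300,260:420],None,fx=4,fy=4))
im=cv2.imread('pics/top10.png'); cv2.imwrite('pics/t10c.png',cv2.resize(im[130:270,230:400],None,fx=4,fy=4))
K=np.array([524.5,-22.5,160]); th=np.radians(73)
R=tool([np.cos(th),np.sin(th),0],[0,0,-1]); c=pose(); print(c[0],c[1].as_euler('xyz',degrees=True))
T=interp(c,K+[0,0,0],R,11); rows(c,T,40)
q=arm.state()['qpos']
for P,r in T: q,e=ik(P,r,q); print(q.round(0),round(e,2))
E
```

```text
[545.66894147 241.27741308 269.79879634] [179.96546814  70.13410437  56.46439955]
{"ax":-0.0160,"ay":0.1105,"az":-0.0228,"dx":2.2,"dy":11.6,"dz":23.2,"claw":40},
{"ax":-0.0320,"ay":0.2209,"az":-0.0457,"dx":4.5,"dy":23.3,"dz":46.4,"claw":40},
{"ax":-0.0480,"ay":0.3314,"az":-0.0685,"dx":6.7,"dy":34.9,"dz":69.6,"claw":40},
{"ax":-0.0640,"ay":0.4419,"az":-0.0913,"dx":8.9,"dy":46.5,"dz":92.8,"claw":40},
{"ax":-0.0800,"ay":0.5524,"az":-0.1142,"dx":11.2,"dy":58.1,"dz":116.0,"claw":40},
{"ax":-0.0960,"ay":0.6628,"az":-0.1370,"dx":13.4,"dy":69.8,"dz":139.2,"claw":40},
{"ax":-0.1120,"ay":0.7733,"az":-0.1598,"dx":15.6,"dy":81.4,"dz":162.4,"claw":40},
{"ax":-0.1280,"ay":0.8838,"az":-0.1827,"dx":17.9,"dy":93.0,"dz":185.6,"claw":40},
{"ax":-0.1440,"ay":0.9942,"az":-0.2055,"dx":20.1,"dy":104.7,"dz":208.8,"claw":40},
{"ax":-0.1600,"ay":1.1047,"az":-0.2283,"dx":22.3,"dy":116.3,"dz":232.0,"claw":40},
{"ax":-0.1760,"ay":1.2152,"az":-0.2512,"dx":24.6,"dy":127.9,"dz":255.2,"claw":40},
[ 34.  50.  64. -26. 125.  63.] 0.0
[ 33.  45.  69. -24. 118.  62.] 0.0
[ 31.  41.  75. -23. 110.  60.] 0.0
[ 29.  37.  80. -22. 103.  58.] 0.0
[ 26.  32.  85. -21.  95.  55.] 0.0
[ 23.  28.  90. -19.  87.  52.] 0.0
[ 19.  25.  95. -17.  80.  47.] 0.0
[ 15.  22.  99. -15.  73.  42.] 0.0
[ 10.  19. 103. -11.  66.  35.] 0.0
[  4.  17. 107.  -6.  60.  26.] 0.0
[ -2.  16. 109.   0.  55.  15.] 0.0
```

View pics/s10c.png

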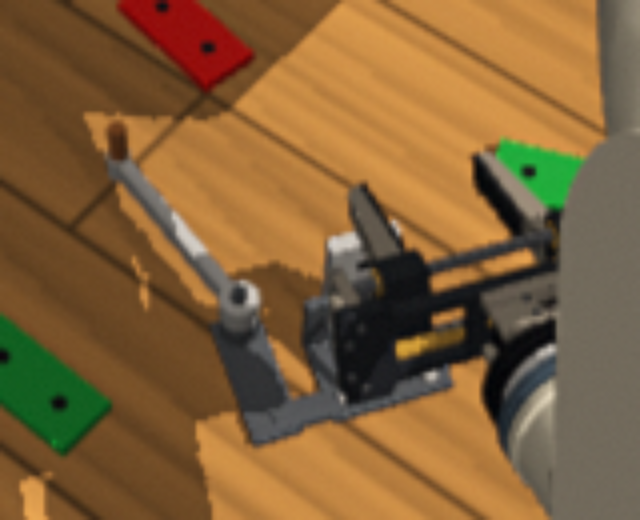

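View pics/t10c.png

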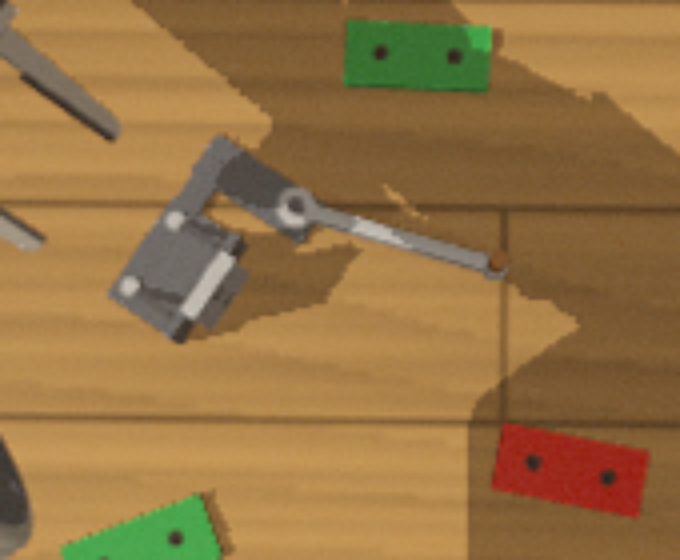

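Blank stands against the fence (top-crop bright top edge at (210,285), mid-fence); bar still open, knob at crop (498,262). Moving above the knob.

Request:
{"api": "servo_tool", "payload": {"steps": [{"ax":-0.016,"ay":0.11,"az":-0.023,"dx":2,"dy":12,"dz":23,"claw":40},{"ax":-0.032,"ay":0.22,"az":-0.046,"dx":4.5,"dy":23,"dz":46,"claw":40},{"ax":-0.048,"ay":0.33,"az":-0.068,"dx":6.7,"dy":35,"dz":70,"claw":40},{"ax":-0.064,"ay":0.44,"az":-0.091,"dx":9,"dy":46.5,"dz":93,"claw":40},{"ax":-0.08,"ay":0.55,"az":-0.114,"dx":11,"dy":58,"dz":116,"claw":40},{"ax":-0.096,"ay":0.66,"az":-0.137,"dx":13.4,"dy":70,"dz":139,"claw":40},{"ax":-0.112,"ay":0.77,"az":-0.16,"dx":15.6,"dy":81,"dz":162,"claw":40},{"ax":-0.128,"ay":0.88,"az":-0.183,"dx":18,"dy":93,"dz":185.6,"claw":40},{"ax":-0.144,"ay":0.99,"az":-0.206,"dx":20,"dy":104.7,"dz":209,"claw":40},{"ax":-0.16,"ay":1.1,"az":-0.228,"dx":22.3,"dy":116,"dz":232,"claw":40},{"ax":-0.176,"ay":1.215,"az":-0.251,"dx":24.6,"dy":128,"dz":255,"claw":40},{"ax":-0.176,"ay":1.215,"az":-0.251,"dx":24.6,"dy":128,"dz":255,"claw":40}]}}

```text
t: 16.82
position: [522.2, -25.0, 158.4]
orientation: [-179.8, 0.1, 72.7]
force: [-0.2, 0.0, -0.4]
width: 0.437
```

Request:
{"api": "servo_tool", "payload": {"steps": [{"ax":0,"ay":0,"az":0,"dx":0,"dy":0,"dz":0,"claw":40},{"ax":0,"ay":0,"az":0,"dx":0,"dy":0,"dz":0,"claw":40}]}}

```text
t: 17.08
position: [524.8, -21.3, 160.0]
orientation: [-179.9, 0.1, 73.1]
force: [-0.6, -0.7, 0.2]
width: 0.434
```

```bash
python3 - <<'E'
from h import *
s=snap('wrist','w11.png'); st=arm.state(); print(st['position'],st['orientation'],st['qpos'].round(1))
print(proj(s,[[524.5,-22.5,85],[567,119.5,52]]))
E
```

```text
[524.84659756 -21.22355979 160.11661585] [-1.79949498e+02  9.42984365e-02  7.30796689e+01] [-2.400e+00  1.580e+01  1.093e+02 -1.000e-01  5.500e+01  1.450e+01]
[[314.27513826 215.11564665]
 [313.25782875  18.10813209]]
```

View pics/w11.png

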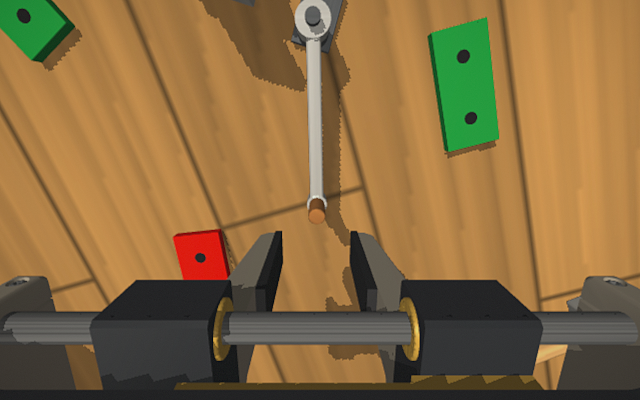

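Knob top at (317,215), between the fingers, matching the projection (314,215) within 2 mm. Descend and close lightly on it.

Request:
{"api": "servo_tool", "payload": {"steps": [{"ax":0,"ay":0,"az":0,"dx":0,"dy":1,"dz":40,"claw":40},{"ax":0,"ay":0,"az":0,"dx":0,"dy":1,"dz":75,"claw":40},{"ax":0,"ay":0,"az":0,"dx":0,"dy":1,"dz":91,"claw":40},{"ax":0,"ay":0,"az":0,"dx":0,"dy":1,"dz":91,"claw":5},{"ax":0,"ay":0,"az":0,"dx":0,"dy":1,"dz":91,"claw":5},{"ax":0,"ay":0,"az":0,"dx":0,"dy":1,"dz":91,"claw":5},{"ax":0,"ay":0,"az":0,"dx":0,"dy":1,"dz":91,"claw":5},{"ax":0,"ay":0,"az":0,"dx":0,"dy":1,"dz":91,"claw":5}], "newtons": 6}}

```text
t: 18.12
position: [526.4, -22.8, 70.4]
orientation: [179.9, 0.0, 73.0]
force: [-0.1, 1.8, 7.0]
width: 0.157
```

```bash
cat > bar.py <<'E'
from h import *
import sys
c=pose(); st=arm.state(); print(c[0],c[1].as_euler('xyz',degrees=True),st['force'],st['width']*91.9)
PV=(F-20*FX-85*FYv); r=c[0]-PV; r[2]=0; print('radius',np.linalg.norm(r),'theta',(np.degrees(np.arctan2(r[1],r[0]))%360)-146.5)
T=[]
for a in eval(sys.argv[1]):
    R=Ro.from_rotvec([0,0,-np.radians(a)]); v=R.apply(r); v*=150/np.linalg.norm(v); P=PV+v; P[2]=c[0][2]
    T.append((P,R*c[1]))
rows(c,T,5)
q=arm.state()['qpos']
for P,R in T[::3]: q,e=ik(P,R,q); print(q.round(0),round(e,2))
E
python3 bar.py "[4,9,15,21,27,33,39,45,51,57,62,66]"
```

```text
[526.43703869 -22.79946553  70.44346094] [1.79900587e+02 2.31334083e-02 7.29738695e+01] [-0.11651309  1.76724692  7.02881767] 14.419410038471039
radius 147.8356714791952 theta 107.63885518173083
{"ax":0.0000,"ay":-0.0001,"az":0.0698,"dx":-2.0,"dy":-10.4,"dz":-0.0,"claw":5},
{"ax":0.0001,"ay":-0.0003,"az":0.1571,"dx":-0.8,"dy":-23.5,"dz":-0.0,"claw":5},
{"ax":0.0001,"ay":-0.0005,"az":0.2618,"dx":2.2,"dy":-38.9,"dz":-0.1,"claw":5},
{"ax":0.0001,"ay":-0.0006,"az":0.3665,"dx":6.7,"dy":-53.9,"dz":-0.1,"claw":5},
{"ax":0.0002,"ay":-0.0008,"az":0.4712,"dx":12.8,"dy":-68.4,"dz":-0.1,"claw":5},
{"ax":0.0002,"ay":-0.0010,"az":0.5760,"dx":20.4,"dy":-82.1,"dz":-0.2,"claw":5},
{"ax":0.0003,"ay":-0.0012,"az":0.6807,"dx":29.3,"dy":-95.0,"dz":-0.2,"claw":5},
{"ax":0.0003,"ay":-0.0014,"az":0.7854,"dx":39.6,"dy":-106.9,"dz":-0.2,"claw":5},
{"ax":0.0004,"ay":-0.0015,"az":0.8901,"dx":51.1,"dy":-117.6,"dz":-0.2,"claw":5},
{"ax":0.0004,"ay":-0.0017,"az":0.9948,"dx":63.6,"dy":-127.1,"dz":-0.2,"claw":5},
{"ax":0.0004,"ay":-0.0019,"az":1.0821,"dx":74.7,"dy":-134.0,"dz":-0.3,"claw":5},
{"ax":0.0005,"ay":-0.0020,"az":1.1519,"dx":84.0,"dy":-138.8,"dz":-0.3,"claw":5},
[ -2.  23. 114.  -0.  43.  19.] 0.0
[ -0.  20. 119.  -0.  41.  38.] 0.0
[  4.  18. 122.  -0.  40.  60.] 0.0
[ 10.  17. 124.  -0.  39.  84.] 0.0
```

Request:
{"api": "servo_tool", "payload": {"steps": [{"ax":0,"ay":0,"az":0.07,"dx":-1,"dy":-10,"dz":-0.5,"claw":5},{"ax":0,"ay":0,"az":0.157,"dx":-0.5,"dy":-23.5,"dz":-1,"claw":5},{"ax":0,"ay":0,"az":0.262,"dx":2.2,"dy":-39,"dz":-1,"claw":5},{"ax":0,"ay":0,"az":0.366,"dx":6.7,"dy":-54,"dz":-1,"claw":5},{"ax":0,"ay":0,"az":0.471,"dx":12.8,"dy":-68.4,"dz":-1,"claw":5},{"ax":0,"ay":0,"az":0.576,"dx":20.4,"dy":-82,"dz":-1,"claw":5},{"ax":0,"ay":0,"az":0.681,"dx":29.3,"dy":-95,"dz":-1,"claw":5},{"ax":0,"ay":0,"az":0.785,"dx":39.6,"dy":-107,"dz":-1,"claw":5},{"ax":0,"ay":0,"az":0.89,"dx":51,"dy":-117.6,"dz":-1,"claw":5},{"ax":0,"ay":0,"az":0.995,"dx":63.6,"dy":-127,"dz":-1,"claw":5},{"ax":0,"ay":0,"az":1.082,"dx":74.7,"dy":-134,"dz":-1,"claw":5},{"ax":0,"ay":0,"az":1.152,"dx":84,"dy":-138.8,"dz":-1,"claw":5}]}}

```text
t: 19.62
position: [417.4, 98.5, 70.7]
orientation: [179.9, 0.0, 6.8]
force: [0.8, -0.3, 0.6]
width: 0.151
```

```bash
python3 -c "
from h import *
snap('wrist','w12.png')"; python3 bar.py "[4,9,14,19,24,29,33,36,38,40,41,42]"
```

```text
[417.35850544  99.16316709  70.72586535] [ 1.79964803e+02 -3.83937314e-04  6.65570469e+00] [-0.28758369  0.10504868  1.53126739] 13.6989619557553
radius 150.84767426952183 theta 41.212636308215
{"ax":-0.0000,"ay":-0.0000,"az":0.0698,"dx":1.0,"dy":-10.5,"dz":-0.0,"claw":5},
{"ax":-0.0000,"ay":-0.0001,"az":0.1571,"dx":2.3,"dy":-23.5,"dz":-0.0,"claw":5},
{"ax":-0.0000,"ay":-0.0002,"az":0.2443,"dx":4.6,"dy":-36.4,"dz":-0.0,"claw":5},
{"ax":-0.0000,"ay":-0.0002,"az":0.3316,"dx":8.1,"dy":-49.0,"dz":-0.0,"claw":5},
{"ax":-0.0000,"ay":-0.0003,"az":0.4189,"dx":12.7,"dy":-61.3,"dz":-0.0,"claw":5},
{"ax":-0.0000,"ay":-0.0003,"az":0.5061,"dx":18.3,"dy":-73.1,"dz":-0.0,"claw":5},
{"ax":-0.0000,"ay":-0.0004,"az":0.5760,"dx":23.5,"dy":-82.1,"dz":-0.1,"claw":5},
{"ax":-0.0000,"ay":-0.0004,"az":0.6283,"dx":27.9,"dy":-88.7,"dz":-0.1,"claw":5},
{"ax":-0.0000,"ay":-0.0004,"az":0.6632,"dx":30.9,"dy":-92.9,"dz":-0.1,"claw":5},
{"ax":-0.0000,"ay":-0.0004,"az":0.6981,"dx":34.2,"dy":-97.1,"dz":-0.1,"claw":5},
{"ax":-0.0000,"ay":-0.0004,"az":0.7156,"dx":35.8,"dy":-99.1,"dz":-0.1,"claw":5},
{"ax":-0.0000,"ay":-0.0005,"az":0.7330,"dx":37.5,"dy":-101.1,"dz":-0.1,"claw":5},
[ 15.  17. 124.  -0.  39. 102.] 0.0
[ 20.  18. 122.  -0.  40. 122.] 0.0
[ 23.  19. 120.  -0.  41. 139.] 0.0
[ 24.  20. 118.  -0.  42. 148.] 0.0
```

View pics/w12.png

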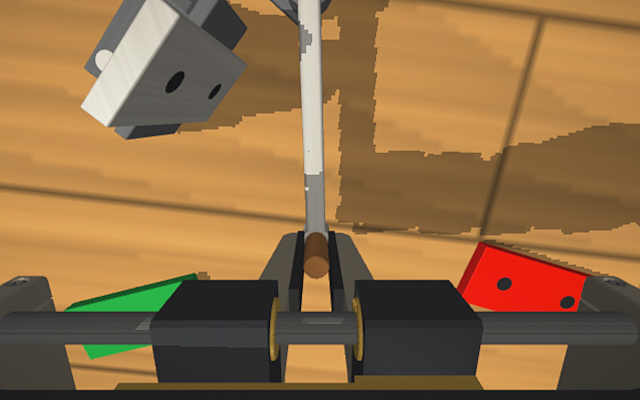

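Knob in grip, bar following (θ ≈ 41°), blank still upright at (165,75). Continue closing.

Request:
{"api": "servo_tool", "payload": {"steps": [{"ax":0,"ay":0,"az":0.07,"dx":1,"dy":-10.5,"dz":0,"claw":5},{"ax":0,"ay":0,"az":0.157,"dx":2.3,"dy":-23.5,"dz":0,"claw":5},{"ax":0,"ay":0,"az":0.244,"dx":4.6,"dy":-36.4,"dz":0,"claw":5},{"ax":0,"ay":0,"az":0.332,"dx":8.1,"dy":-49,"dz":0,"claw":5},{"ax":0,"ay":0,"az":0.419,"dx":12.7,"dy":-61.3,"dz":0,"claw":5},{"ax":0,"ay":0,"az":0.506,"dx":18.3,"dy":-73,"dz":0,"claw":5},{"ax":0,"ay":0,"az":0.576,"dx":23.5,"dy":-82,"dz":0,"claw":5},{"ax":0,"ay":0,"az":0.628,"dx":27.9,"dy":-88.7,"dz":0,"claw":5},{"ax":0,"ay":0,"az":0.663,"dx":30.9,"dy":-93,"dz":0,"claw":5},{"ax":0,"ay":0,"az":0.663,"dx":30.9,"dy":-93,"dz":0,"claw":5},{"ax":0,"ay":0,"az":0.663,"dx":30.9,"dy":-93,"dz":0,"claw":5}]}}

```text
t: 21.05
position: [435.9, 194.3, 70.5]
orientation: [179.9, 0.1, -31.0]
force: [-5.9, 3.9, 5.2]
width: 0.148
```

```bash
python3 -c "
from h import *
snap('wrist','w13.png'); snap('top','t13.png')
im=cv2.imread('pics/t13.png'); cv2.imwrite('pics/t13c.png',cv2.resize(im[130:270,230:400],None,fx=4,fy=4))"; python3 bar.py "[1,2,3,4,5]"
```

```text
[435.8337856  194.24827394  70.48193767] [ 1.79905618e+02  9.51764080e-02 -3.09745319e+01] [-5.28782956  3.17280948  4.64918286] 13.674483791478313
radius 150.87795135311842 theta 3.7620257233367624
{"ax":0.0000,"ay":-0.0000,"az":0.0175,"dx":0.8,"dy":-2.6,"dz":-0.0,"claw":5},
{"ax":0.0001,"ay":-0.0001,"az":0.0349,"dx":0.9,"dy":-5.3,"dz":-0.0,"claw":5},
{"ax":0.0001,"ay":-0.0001,"az":0.0524,"dx":0.9,"dy":-7.9,"dz":-0.0,"claw":5},
{"ax":0.0001,"ay":-0.0001,"az":0.0698,"dx":1.0,"dy":-10.5,"dz":-0.0,"claw":5},
{"ax":0.0001,"ay":-0.0001,"az":0.0873,"dx":1.2,"dy":-13.1,"dz":-0.0,"claw":5},
[ 24.  20. 118.   0.  42. 146.] 0.0
[ 25.  21. 117.   0.  42. 150.] 0.0
```

View pics/w13.png

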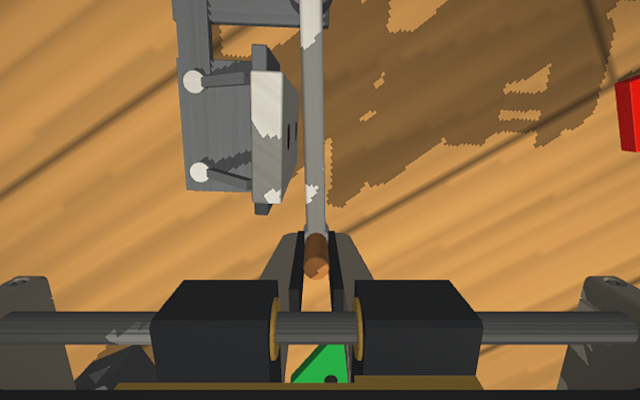

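Request:
{"api": "servo_tool", "payload": {"steps": [{"ax":0,"ay":0,"az":0.0175,"dx":-0.3,"dy":-2.6,"dz":0,"claw":5},{"ax":0,"ay":0,"az":0.035,"dx":-0.2,"dy":-5.3,"dz":0,"claw":5},{"ax":0,"ay":0,"az":0.0524,"dx":0,"dy":-7.9,"dz":0,"claw":5},{"ax":0,"ay":0,"az":0.0524,"dx":0,"dy":-7.9,"dz":0,"claw":5}]}}

```text
t: 21.65
position: [440.1, 201.2, 70.4]
orientation: [179.9, 0.1, -34.0]
force: [-5.4, 4.9, 6.5]
width: 0.147
```

```bash
python3 bar.py "[1,2,3]"; python3 -c "
from h import *
print(arm.state()['force']@FX)"
```

```text
[440.11431758 201.19857197  70.43682109] [ 1.79912490e+02  7.83043401e-02 -3.40062307e+01] [-5.42966453  4.92555306  6.50269747] 13.510126073817725
radius 150.82953732786368 theta 0.6614275156121039
{"ax":0.0000,"ay":-0.0000,"az":0.0175,"dx":0.8,"dy":-2.6,"dz":-0.0,"claw":5},
{"ax":0.0000,"ay":-0.0001,"az":0.0349,"dx":0.8,"dy":-5.3,"dz":-0.0,"claw":5},
{"ax":0.0001,"ay":-0.0001,"az":0.0524,"dx":0.9,"dy":-7.9,"dz":-0.0,"claw":5},
[ 25.  21. 117.   0.  42. 150.] 0.0
1.1105161936798358
```

Request:
{"api": "servo_tool", "payload": {"steps": [{"ax":0,"ay":0,"az":0,"dx":0,"dy":-1.5,"dz":0,"claw":5},{"ax":0,"ay":0,"az":0,"dx":0,"dy":-1.5,"dz":0,"claw":5}]}}

```text
t: 21.9
position: [440.3, 201.5, 70.3]
orientation: [179.8, 0.1, -34.0]
force: [-6.3, -1.2, 7.8]
width: 0.147
```

```bash
python3 bar.py "[1]"|head -2; python3 -c "
from h import *
print(arm.state()['force']@FX)"
```

```text
[440.3062714  201.46559931  70.26343323] [ 1.79792680e+02  8.86891715e-02 -3.39645872e+01] [-6.29205682 -1.21293056  7.83188787] 13.519152420237338
radius 150.8134170277632 theta 0.5366460365467844
-4.484264473869592
```

Stop reached (moved 0.3 mm for 1.5 mm commanded, −4.5 N along fence x). Unload, open, and go up.

Request:
{"api": "servo_tool", "payload": {"steps": [{"ax":0,"ay":0,"az":0,"dx":0,"dy":0.8,"dz":0,"claw":14},{"ax":0,"ay":0,"az":0,"dx":0,"dy":0.8,"dz":0,"claw":28},{"ax":0,"ay":0,"az":0,"dx":0,"dy":0.8,"dz":0,"claw":30},{"ax":0,"ay":0,"az":0,"dx":0,"dy":0.8,"dz":0,"claw":30},{"ax":0,"ay":0,"az":0,"dx":0,"dy":0.8,"dz":-15,"claw":30},{"ax":0,"ay":0,"az":0,"dx":0,"dy":0.8,"dz":-50,"claw":30},{"ax":0,"ay":0,"az":0,"dx":0,"dy":0.8,"dz":-100,"claw":30},{"ax":0,"ay":0,"az":0,"dx":-20,"dy":20,"dz":-150,"claw":30},{"ax":0,"ay":0,"az":0,"dx":-60,"dy":50,"dz":-180,"claw":30},{"ax":0,"ay":0,"az":0,"dx":-100,"dy":50,"dz":-200,"claw":30},{"ax":0,"ay":0,"az":0,"dx":-100,"dy":50,"dz":-200,"claw":30}]}}

```text
t: 23.28
position: [330.0, 217.9, 272.8]
orientation: [-179.8, -0.1, -33.9]
force: [1.0, -1.0, -0.2]
width: 0.321
```

```bash
python3 - <<'E'
from h import *
for n in ('scene','top','wrist'): snap(n,n+'14.png')
im=cv2.imread('pics/scene14.png'); cv2.imwrite('pics/s14c.png',cv2.resize(im[170:300,260:420],None,fx=4,fy=4))
im=cv2.imread('pics/top14.png'); cv2.imwrite('pics/t14c.png',cv2.resize(im[150:250,240:370],None,fx=6,fy=6))
print(arm.state()['position'],arm.state()['force'])
E
```

```text
[331.17809711 216.70902192 270.441912  ] [ 0.77153812 -0.51257177  0.04802471]
```

View pics/s14c.png

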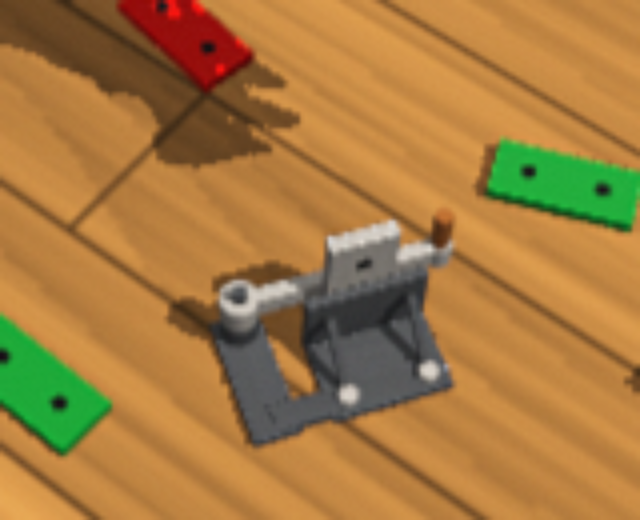

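View pics/t14c.png

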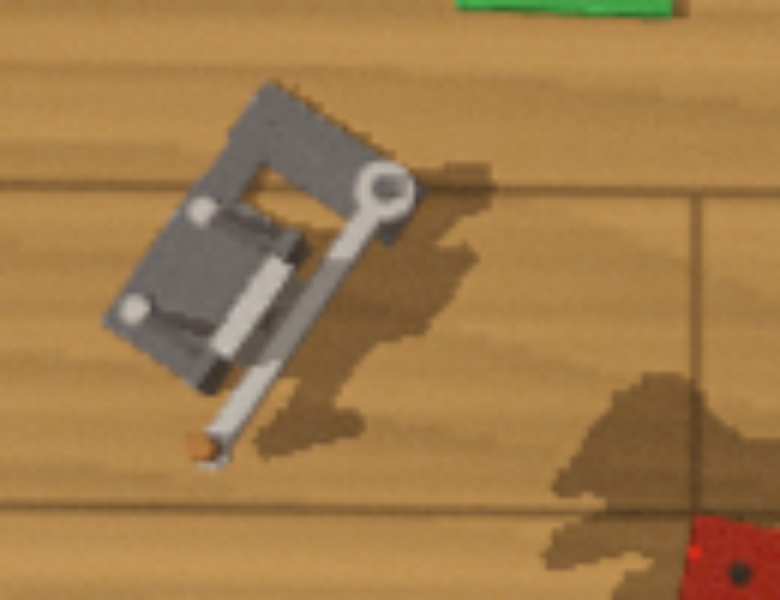

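View pics/wrist14.png

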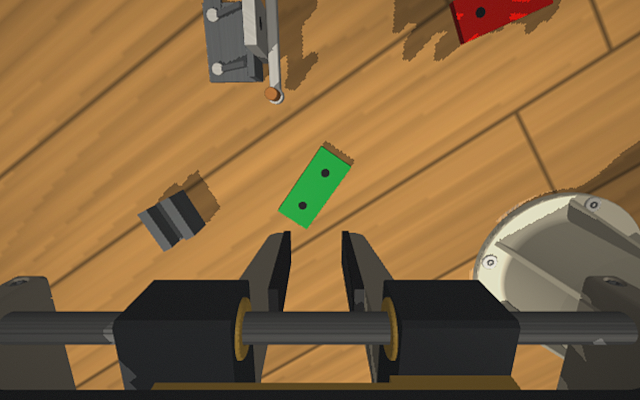

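Blank upright behind the closed bar: blank top at top-crop (252,305), knob at (203,446). Numeric check in the fence frame, then hand in.

```bash
python3 - <<'E'
from h import *
a=np.load('pics/top14.npz');b=np.load('pics/scene14.npz');w=np.load('pics/wrist14.npz')
T=lambda x,y:(240+x/6-.4,150+y/6-.4);S=lambda x,y:(260+x/4-.4,170+y/4-.4)
ff=lambda P:((P-F)@FX).round(1),((P-F)@FYv).round(1)
f2=lambda P:(round(float((P-F)@FX),1),round(float((P-F)@FYv),1))
print('blank top centre: top',f2(onz(a,T(252,307),110)),'scene',f2(onz(b,S(363,233),110)),'expect (-6,0)')
print('knob: top',f2(onz(a,T(203,446),85)),'scene',f2(onz(b,S(444,216),85)),'wrist',f2(onz(w,(272,93),85)),'expect (-20,65)')
b0=np.load('pics/top0.npz')['im'].astype(int);d=np.abs(b0-a['im']).max(2)
for n,(x0,x1,y0,y1) in dict(mug=(425,480,205,255),hammer=(415,460,100,205),vblock=(185,220,225,255)).items(): print(n,(d[y0:y1,x0:x1]>60).mean().round(3))
E
```

```text
Traceback (most recent call last):
NameError: name 'P' is not defined
```

```bash
python3 - <<'E'
from h import *
a=np.load('pics/top14.npz');b=np.load('pics/scene14.npz');w=np.load('pics/wrist14.npz')
T=lambda x,y:(240+x/6-.4,150+y/6-.4);S=lambda x,y:(260+x/4-.4,170+y/4-.4)
f2=lambda P:(round(float((P-F)@FX),1),round(float((P-F)@FYv),1))
print('blank top centre: top',f2(onz(a,T(252,307),110)),'scene',f2(onz(b,S(363,233),110)),'expect (-6,0)')
print('knob: top',f2(onz(a,T(203,446),85)),'scene',f2(onz(b,S(444,216),85)),'wrist',f2(onz(w,(272,93),85)),'expect (-20,65)')
b0=np.load('pics/top0.npz')['im'].astype(int);d=np.abs(b0-a['im']).max(2)
for n,(x0,x1,y0,y1) in dict(mug=(425,480,205,255),hammer=(415,460,100,205),vblock=(185,220,225,255)).items(): print(n,(d[y0:y1,x0:x1]>60).mean().round(3))
E
```

```text
blank top centre: top (-9.0, -0.0) scene (-10.0, -0.8) expect (-6,0)
knob: top (-23.1, 65.2) scene (-20.6, 64.4) wrist (-22.8, 65.7) expect (-20,65)
mug 0.123
hammer 0.0
vblock 0.168
```

```bash
python3 - <<'E'
from h import *
i0=cv2.imread('pics/top0.png');i1=cv2.imread('pics/top14.png')
cr=lambda i:np.hstack([cv2.resize(i[200:260,420:490],None,fx=4,fy=4),cv2.resize(i[215:275,180:250],None,fx=4,fy=4)])
cv2.imwrite('pics/cmp.png',np.vstack([cr(i0),cr(i1)]))
E
```

```text
(no output)
```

View pics/cmp.png

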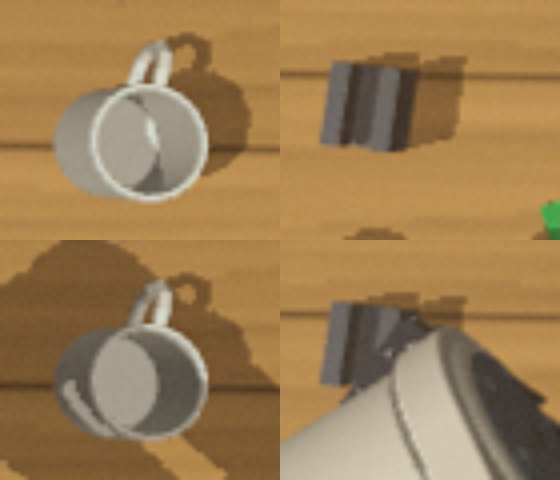

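Mug and V-block are at the same pixels; the differences are only shadow and the arm in front. Settle, then hand in.

Request:
{"api": "servo_tool", "payload": {"steps": [{"ax":0,"ay":0,"az":0,"dx":0,"dy":0,"dz":0,"claw":30},{"ax":0,"ay":0,"az":0,"dx":0,"dy":0,"dz":0,"claw":30},{"ax":0,"ay":0,"az":0,"dx":0,"dy":0,"dz":0,"claw":30}]}}

```text
t: 23.8
position: [331.0, 216.6, 269.9]
orientation: [179.9, 0.0, -34.0]
force: [-0.3, -0.4, 0.3]
width: 0.325
```

```bash
python3 -c "
from h import *
print(order.finish_job()); print(arm.state()['t'])"
```

```text
the job is handed in; nothing more can be done
None
the job is handed in; nothing more can be done
```

The blank now stands upright against the fence with the bar swung closed in front of it, and I handed the job in at about 24 s of the 72 s allowed. I slid it to the fence, re-gripped its far end with the tool tilted, and tipped it 90° about its front edge. I then seated it against the bench and fence, let go, backed off, and swung the bar by its knob until it met its stop.

**Edge during tipping:** the tip-up kept the edge at bench level, but the wrist carried the blank's full weight by 85–90°. It probably hovered about 2 mm at most before I lowered it.

**Blank position:** the cameras put the top centre at x -9 to -10 mm, y 0 to -1 mm in the fence frame, against an ideal of (-6, 0). The knob read x -21 to -23, y 64 to 66 against (-20, 65), so I put much of the x error down to my fence reference. The scene camera alone disagrees by about 3 mm more on the blank-to-bar spacing.

**Bar:** it stopped against a 4.5 N reaction, so I took it as fully closed.

**Mug, hammer and V-block:** all are where they were. Pixel differences around the mug and V-block turned out to be arm shadow and the arm in front of the V-block.

**Forces:** the readings I took stayed below about 11 N, and nothing fell off.

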